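Change the flow cell of a bench colorimeter

TASK

Ease the longest of the three flow cells out of its tight foam cutout by its black head, twisting it a little to and fro about its own length so that the case is not dragged along, and lay it gently on the grey cloth mat. Then pick it up again and lay it, just as gently, in the open colorimeter, barrel down in the vee rests between lamp and detector, head fully down in the recess of the detector, nipples up. Leave the other cells in the case and everything else where it is.

Things in the scene. Friction and masses are not known exactly. Their poses are not given: they have to be found in the camera images.
- cell_long: flow cell to move, about 0.11 kg: black square head (26 mm cube), round 22 mm aluminium barrel 80 mm long out of its -x face, two white hose nipples 9 mm tall on the head. Origin: centre of the head, on the barrel's axis; +x from barrel through head, +z up through the nipples. Starts level in one of the case's cutouts, axis 30 mm above the bench, head and 6 mm of barrel outside, 74 mm inside
- cell_long_barrel (a point): middle of the long cell's barrel, on its axis, 53 mm behind the head's centre (along the cell's -x); axes as the cell's. When the cell lies on the mat, its axis is 11 mm above the mat at the barrel's end and 13 mm at the head
- cell_mid: middle-length cell, stays in the case: same head, barrel 60 mm long; origin at the head's centre, axes as for the long cell
- cell_short: shortest cell, stays in the case: same head, barrel 42 mm long; origin at the head's centre, axes as for the long cell
- case: loose grey case, 1.2 kg without cells, 186 mm (x) by 196 mm (y): shallow shell, floor 4 mm, walls 14 mm high, the front one 86 mm ahead of the origin; in its -x half a dark foam block 46 mm high, 92 mm deep, with three cutouts 58 mm apart in y, seen from above through 12 mm slits. All heads' centres lie 19 mm ahead of the foam's front. Origin: on the bench under the foam's front face, middle cutout
- foam_front (a point): middle of the foam's front face, 30 mm above the bench; +x is the way the cells draw out (lips stop them rising). A straight pull takes 13 N or more, but the case slides at 7 to 11 N (unless pressed down). While the cell is turned to and fro about its own axis, 10 to 15 degrees each way with 2 mm of pull per swing, the pull falls well below that. Friction halves after 30 mm, ends after 54 mm; the barrel is free at 74 mm
- mat: thin grey cloth mat fixed on the bench, 180 mm (x) by 110 mm (y), 3 mm thick; origin at the centre of its underside
- colorimeter: fixed white colorimeter, cover off: base 250 mm (x) by 130 mm (y), 20 mm high; lamp housing (84 mm high with its fins) at its -x end, black detector housing (76 mm high) at its +x end. Origin: on the bench under the middle of the bay; +x from lamp to detector. The bay is open above; side walls 34 mm high stand 59 mm either side of its axis
- bay_barrel (a point): where the barrel's middle belongs: on the axis of two steel vee rests, 50 mm above the bench. The rests are 8 mm wide, 27 mm before and behind this point along x, 46 mm clear between them for fingers (base 30 mm below this point); their tops are 3 mm above it, 37 mm apart. The lamp housing's face is 44 mm to -x (4 mm play to the barrel's end). Axes as the colorimeter's
- bay_head (a point): where the head's centre belongs, in the detector's recess, 53 mm to +x of bay_barrel at the same height. The recess is 34 mm wide between cheeks 63 mm high that cover the head's sides (no room for fingers there) and ends 17 mm beyond this point: 4 mm of play each way, 2 mm below
- bottle: bystander: amber reagent bottle, 64 mm across, 150 mm tall; origin at the centre of its underside
- cover: bystander: the colorimeter's black cover, 100 by 130 by 56 mm, standing on its rim; origin at the centre of its underside
- jar: bystander: small glass jar with white cap, 44 mm across, 50 mm tall; origin at the centre of its underside
Mind the look-alikes: they are no part of the job. Several things have the shape of the mat; the one meant has the colours described above.

How it is judged:
On the way:
1. the long cell lies on the mat, out of the case and let go (x of cell_long_barrel in the frame of mat between -0.06 and 0.06 m and y of cell_long_barrel in the frame of mat between -0.05 and 0.05 m and z of cell_long_barrel in the frame of mat below 0.022 m and z of cell_long in the frame of mat below 0.024 m and contact force between cell_long and the fingers below 0.05 N and linear speed of cell_long below 0.03 m/s), for 0.2 s.
At the end, for the whole second after the job is handed in: The long cell lies at rest, let go, in the colorimeter: barrel's middle within 7 mm of bay_barrel, head within 9 mm of bay_head, axis within 0.08 rad, nipples up within 0.3 rad. Case, bottle, cover and jar moved less than 15 mm, the other cells less than 20 mm (distance between cell_long_barrel and bay_barrel below 0.007 m and distance between cell_long and bay_head below 0.009 m and angle between the x axis of cell_long and the x axis of colorimeter, either way round below 0.08 rad and angle between cell_long's own z axis and vertical below 0.3 rad and linear speed of cell_long below 0.02 m/s and contact force between cell_long and the fingers below 0.05 N and distance of each of case, bottle, cover, jar from where it was at the start of the episode below 0.015 m and distance of each of cell_mid, cell_short from where it was at the start of the episode below 0.02 m); the robot touches nothing.
It fails at once if the long cell is dropped (falls about 20 mm or more) (contact force between cell_long and the fingers below 0.05 N and linear speed of cell_long above 0.6 m/s).
It fails at once if the case is dragged or lifted 15 mm or more (distance of case from where it was at the start of the episode above 0.015 m).
It fails at once if another cell is moved 20 mm or more (distance of any of cell_mid, cell_short from where it was at the start of the episode above 0.02 m).
It fails at once if bottle, cover or jar is moved 15 mm or more (distance of any of bottle, cover, jar from where it was at the start of the episode above 0.015 m).
It fails at once if the long cell is knocked or pressed against colorimeter or mat with more than 30 N (contact force between cell_long and colorimeter above 30 N or contact force between cell_long and mat above 30 N).
It also fails if it takes over 72 s, if anything falls off the work surface, if the arm or the gripper's body presses on something with over 40 N, if the wrist force passes 120 N, or if a joint passes its speed limit or range.

ROBOT

A 6-joint arm with a two-finger parallel gripper is mounted at the origin on the work surface. World frame = base frame: x ahead of the robot, y to its left, z up, the work surface at z = 0. Lengths are in m, angles in rad, forces in N, time in s.
With the tool pointing down it reaches from about 0.25 to 0.725 m from the base axis. Payload 4 kg.
Tool frame: the origin (TCP) lies midway between the tips of the shut fingers; the grasp point (between the pads) lies pinch_z behind it (pinch_z is the distance from the TCP to the grasp point, in m); z points along the fingers, y is the direction in which the jaws open and shut (so a half turn about z gives the same grasp; the last joint's range is limited). The gripper opens to 85 mm and grips with 20 to 120 N. Pads are 22 mm wide; open, the fingers measure 114 mm over their backs; the gripper's body (76 mm by 85 mm) begins 54 mm behind the grasp point. The pads swing forward as they close: fully open they stand 13 mm farther back than shut.
Start: joints at [1.209, 0.241, 0.005, 1.335, 0, 1.571], TCP at [0.177, 0.468, 0.231] pointing down, gripper open.
Joint ranges: [-2.72, 2.72], [-1.05, 1.87], [-1.09, 1.28], [-1.99, 2.15], [-1.42, 1.44], [-3.14, 3.14]. Speed limits (rad/s): [2.79, 2.79, 3.14, 3.14, 3.14, 3.14].

INTERFACE

Orientations are given as a unit quaternion [x, y, z, w].
In Python, from workcell import * gives the robot as it stands.
- The arm moves only by the tool move_arm, never from a script. Its argument "motion" is a list of rows, each a list of 3 entries, a list of its own where there are three numbers: the finger opening in mm, from 0 to 85.4, then the shift along the tool's x, y, z in units of 50 mm (1.0 is 50 mm), then the turn about the tool's z in units of 6 degrees (1.0 is 6 degrees). In form: [[claw, [dx, dy, dz], roll], ...]. A call has exactly 10 rows; each row is the pose to reach, as a shift and turn from the pose commanded when the call began, along the tool's axes at that moment; what a row does not reach only later rows make up. A row lasts 1/10 s, in which the tool goes at most 50 mm and 8.59 degrees, less where a joint would pass 70% of its speed; a pose out of reach is approached as far as the arm can. A call with a gripper value outside its range is refused whole. The fingers move at their own pace and stop on an object; the grip force is fixed at half the most. Time passes only in rows, so rows that repeat a pose let the fingers close, or fill a call up. It gives the time, the measured TCP pose, the force and the opening at its end, in the units of the state.
- get_obs(): the state, without advancing time (a new reading comes with each control period).
- camera(name): name is "scene" or "top" or "wrist"; returns a dict with "color" (384x512x3 uint8, red, green, blue), "fx", "fy", "cx", "cy" (pixels), "rvec" (rotation vector, rad) and "tvec" (3), from world to camera coordinates, as OpenCV has them; the wrist camera has in their place "mount" (4x4, takes a point from camera to tool coordinates, whose origin is the TCP and whose axes are the flange's). Camera axes: x right, y down, z forward; pixel columns grow to the right and rows downward; lengths in m; the calibration is good to about 2 mm. A picture is of the moment at which its call begins: read the wrist's pose just before it. There is no depth.
- job_done(): hands the job in, once; it reports no verdict.
The state is a dict: "clock": time; "joint_pos": joint angles; "joint_vel": joint speeds; "tau": joint torques, N m; "eef_pos": TCP position; "tool_rot": TCP orientation; "ft_force": force on the tool from outside, world axes, zero at the start; "ft_torque": the same for the moment, N m; "grip_width": finger opening in m.
Only numpy, scipy, OpenCV 4.12 (cv2) and the standard library are available. Lean on these libraries where they do the work, as an engineer would, in place of code of your own. Each camera call takes 0.05 s, during which the arm holds its last target.

## Working session

There is one attempt and no reset: what is moved stays moved. The work goes in short steps, Python scripts to look and compute and a tool call to move; the robot and the scene stay as the last step left them, time stands still between calls to the robot, and variables do not carry over. Pictures are saved under pics/ and viewed, and the job is handed in when it is done.

Besides the shell and the picture viewer there is one more tool, called after "Call:" as name(argument=value, ...) on one line, values as JSON. move_arm: Moves the arm, as the interface text tells. Its arguments: {"type":"object","properties":{"motion":{"type":"array","items":{"type":"array"}}},"required":["motion"]}

```bash
ls; mkdir -p pics
python3 - <<'E'
from workcell import *
import cv2
o=get_obs(); print(o)
for n in ["scene","top","wrist"]:
    c=camera(n); cv2.imwrite(f"pics/{n}0.png",c["color"][:,:,::-1]); print(n,{k:v for k,v in c.items() if k!="color"})
print([x for x in globals() if not x.startswith('_')])
E
```

```text
pics
{'clock': 0.0, 'joint_pos': array([ 1.20902284e+00,  2.41411644e-01,  3.69550994e-03,  1.33517839e+00,
       -3.63610260e-05,  1.57080260e+00]), 'joint_vel': array([ 0.00051668, -0.00124594,  0.0002882 ,  0.00027386, -0.00049088,
       -0.00109391]), 'tau': array([ 7.12045839e-04, -3.72315967e+01,  2.52408046e+01,  1.69660861e-02,
        2.26700618e-04,  9.40640291e-06]), 'eef_pos': array([0.17675135, 0.46703494, 0.23040265]), 'tool_rot': array([ 1.79904890e-01,  9.83683450e-01, -1.03525459e-03, -1.70847957e-04]), 'ft_force': array([ 0.04349976,  0.79338112, -0.62043387]), 'ft_torque': array([-0.05637044, -0.00207815,  0.04139384]), 'grip_width': 0.08565552752240048}
scene {'fx': 442.91466353674514, 'fy': 442.91466353674514, 'cx': 254.58626914585105, 'cy': 189.30623792799597, 'rvec': array([ 0.91071655,  2.61817475, -0.94527953]), 'tvec': array([ 0.42595534, -0.16332204,  1.57498254])}
top {'fx': 385.01130981594724, 'fy': 385.01130981594724, 'cx': 256.53273919047314, 'cy': 190.749879194937, 'rvec': array([ 2.12232879, -2.16716172,  0.15562426]), 'tvec': array([-0.0092114 ,  0.487276  ,  1.12491296])}
wrist {'fx': 301.7598780709086, 'fy': 301.7598780709086, 'cx': 252.90710489403983, 'cy': 189.3012384877342, 'mount': array([[-4.43629799e-04, -9.61731057e-01, -2.73994850e-01,
         6.96216608e-02],
       [ 9.99999808e-01, -3.07912164e-04, -5.38335017e-04,
        -1.92040562e-04],
       [ 4.33367158e-04, -2.73995037e-01,  9.61731008e-01,
        -1.42689427e-01],
       [ 0.00000000e+00,  0.00000000e+00,  0.00000000e+00,
         1.00000000e+00]])}
['camera', 'job_done', 'get_obs', 'Unreachable', 'pinch_z', 'cv2', 'o', 'n', 'c']
```

View pics/scene0.png

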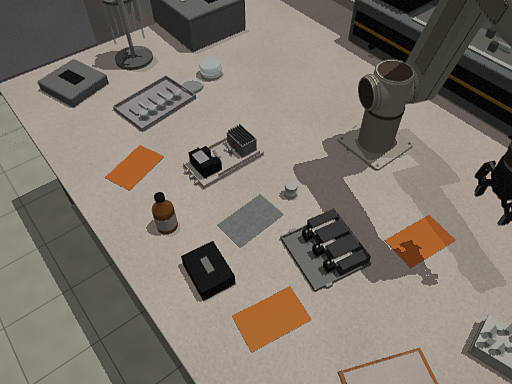

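View pics/top0.png

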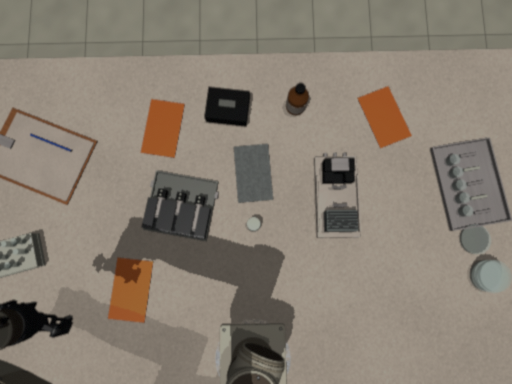

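View pics/wrist0.png

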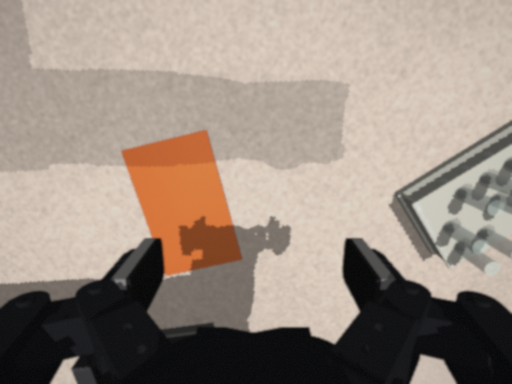

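```bash
cat > h.py <<'E'
import numpy as np, cv2
from scipy.spatial.transform import Rotation as R
from workcell import *
def cam_world(n,c=None,o=None):
    if n=="wrist":
        o=o or get_obs(); c=c or camera(n)
        T=np.eye(4);T[:3,:3]=R.from_quat(o["tool_rot"]).as_matrix();T[:3,3]=o["eef_pos"]
        M=T@c["mount"]; return c,M[:3,:3],M[:3,3]
    c=c or camera(n)
    Rm=cv2.Rodrigues(c["rvec"])[0]; return c,Rm.T,-Rm.T@c["tvec"]
def px2w(cw,uv,z):
    c,Rm,p=cw; d=Rm@np.array([(uv[0]-c["cx"])/c["fx"],(uv[1]-c["cy"])/c["fy"],1.])
    return p+d*(z-p[2])/d[2]
def w2px(cw,X):
    c,Rm,p=cw; q=Rm.T@(np.asarray(X)-p); return np.array([c["cx"]+c["fx"]*q[0]/q[2],c["cy"]+c["fy"]*q[1]/q[2]])
def crop(cw,name,x0,y0,x1,y1,s):
    im=cw[0]["color"][y0:y1,x0:x1,::-1]; cv2.imwrite(name,cv2.resize(im,None,fx=s,fy=s,interpolation=cv2.INTER_CUBIC))
E
python3 - <<'E'
from h import *
import pickle
t=cam_world("top"); crop(t,"pics/top_case.png",135,160,235,250,8)
crop(t,"pics/top_col.png",300,140,375,245,5.5)
crop(t,"pics/top_mat.png",225,135,285,240,5.5)
s=cam_world("scene"); crop(s,"pics/sc_case.png",275,200,375,295,6)
crop(s,"pics/sc_col.png",175,115,275,190,8)
pickle.dump((t,s),open("cams.pkl","wb")); print(pinch_z,t[2],s[2])
E
```

```text
0.0187 [ 0.31787619 -0.01920289  1.18386566] [1.02347664 0.63043315 1.11522718]
```

View pics/top_case.png

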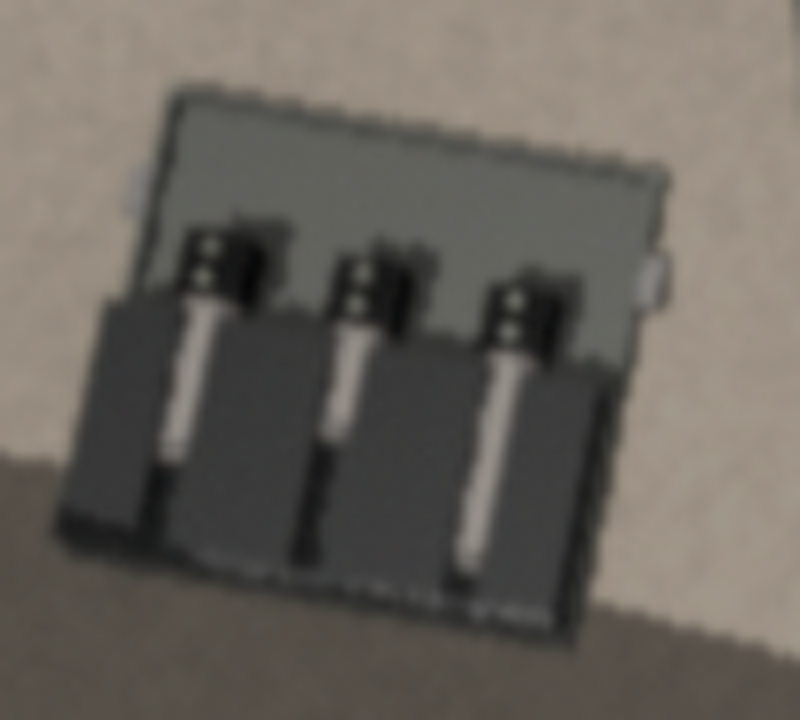

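View pics/sc_case.png

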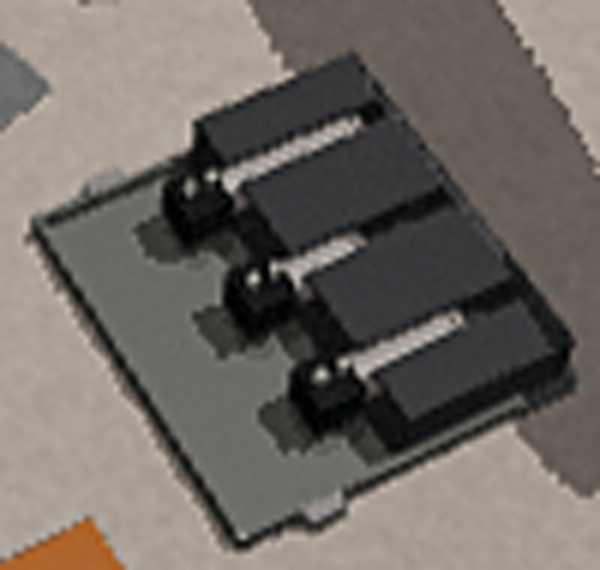

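View pics/top_col.png

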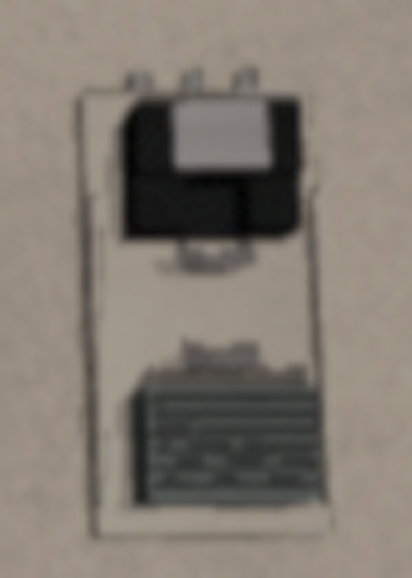

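View pics/top_mat.png

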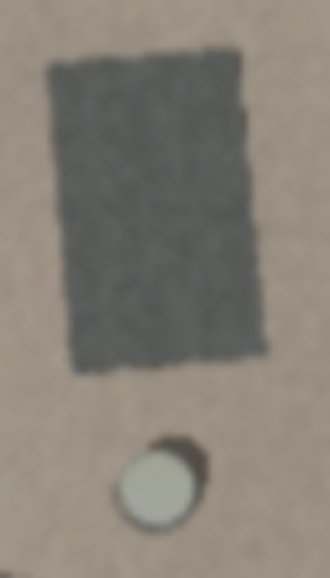

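View pics/sc_col.png

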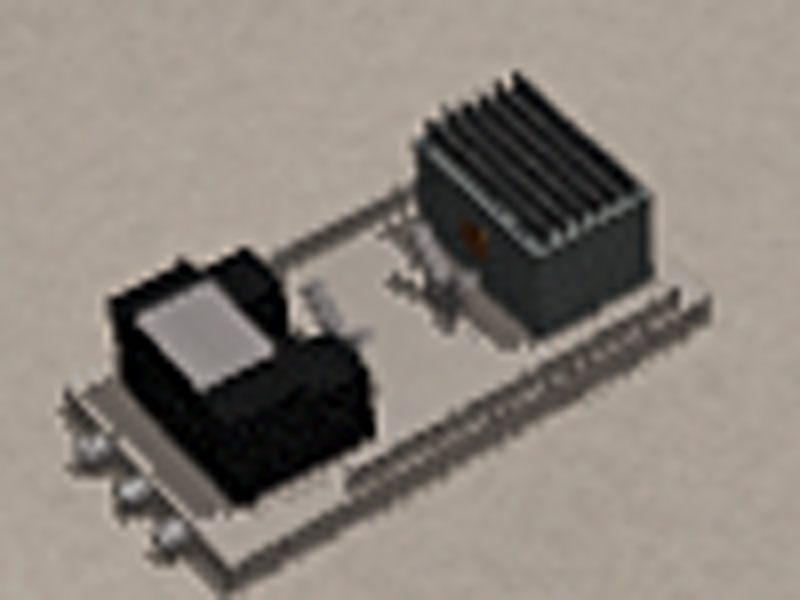

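The long cell is the rightmost in the top view, crop (515,350)→(468,575), since it has the longest bright barrel in its slit. The left one is mid and the centre one short. The mat candidates in the top view are grey (254,173) and orange (163,128), (384,117), (130,290). Grey fits.

Run:
```python
from h import *
import pickle
t,s=pickle.load(open("cams.pkl","rb"))
def tc(x,y,x0,y0,k): return ((x+.5)/k-.5+x0,(y+.5)/k-.5+y0)
C=lambda x,y,z:px2w(t,tc(x,y,135,160,8),z)[:2].round(4)
print("nipples L,M,R",[(C(210,242,52e-3),C(203,273,52e-3)),(C(365,270,52e-3),C(357,301,52e-3)),(C(516,300,52e-3),C(509,330,52e-3))])
print("slit long barrel ends",C(512,352,.041),C(467,572,.041))
print("case front corners",C(178,88,.014),C(667,168,.014),"foam back corners top",C(60,520,.046),C(578,622,.046))
M=lambda x,y,z:px2w(t,tc(x,y,225,135,5.5),z)[:2].round(4)
m=[M(48,65,.003),M(240,50,.003),M(266,352,.003),M(73,372,.003)];print("mat",m,np.mean(m,0),"jar",M(158,488,.05))
K=lambda x,y,z:px2w(t,tc(x,y,300,140,5.5),z)[:2].round(4)
print("col base corners",K(78,93,.02),K(308,93,.02),K(328,535,.02),K(97,537,.02))
S=lambda uv,z:px2w(s,uv,z)[:2].round(4)
o=get_obs();print(o["clock"],R.from_quat(o["tool_rot"]).as_matrix().round(3))
```

```text
nipples L,M,R [(array([0.4934, 0.2652]), array([0.4818, 0.2677])), (array([0.4817, 0.2075]), array([0.4701, 0.2104])), (array([0.4693, 0.1514]), array([0.4581, 0.154 ]))]
slit long barrel ends [0.4512 0.1545] [0.3697 0.1711]
case front corners [0.5599 0.2881] [0.5244 0.099 ] foam back corners top [0.3917 0.3205] [0.3504 0.1294]
mat [array([0.6347, 0.0509]), array([ 0.6412, -0.0594]), array([ 0.4662, -0.0696]), array([0.4572, 0.039 ])] [ 0.549825 -0.009775] jar [ 0.3883 -0.0079]
col base corners [ 0.5927 -0.1987] [ 0.5899 -0.328 ] [ 0.343  -0.3246] [ 0.3445 -0.1986]
0.25 [[-0.935  0.354 -0.   ]
 [ 0.354  0.935 -0.001]
 [-0.    -0.001 -1.   ]]
```

Call:
move_arm(motion=[[40,[-0.7,-0.35,0.2],-0.15],[40,[-1.5,-0.75,0.4],-0.3],[40,[-2.3,-1.15,0.6],-0.5],[40,[-3.1,-1.6,0.8],-0.7],[40,[-3.9,-2.0,1.0],-0.9],[40,[-4.7,-2.4,1.2],-1.0],[40,[-5.5,-2.8,1.4],-1.2],[40,[-6.3,-3.2,1.6],-1.4],[40,[-7.1,-3.6,1.7],-1.5],[40,[-7.6,-3.85,1.8],-1.5]])

```text
clock: 1.25
eef_pos: [0.4659, 0.1507, 0.1409]
tool_rot: [0.103, 0.995, -0.0, 0.0]
ft_force: [0.9, -0.1, -0.5]
grip_width: 0.04
```

Run:
```python
from h import *
o=get_obs();print(o["clock"],o["eef_pos"],R.from_quat(o["tool_rot"]).as_euler('ZYX',degrees=True),o["joint_pos"].round(3),o["ft_force"].round(2),o["grip_width"])
w=cam_world("wrist",o=o); crop(w,"pics/w1.png",0,0,512,384,1.5)
```

```text
1.25 [0.46588164 0.15066647 0.14090113] [ 1.68130407e+02  2.51945728e-02 -1.79980048e+02] [ 3.130e-01  2.800e-01 -1.870e-01  1.104e+00 -1.000e-03  5.200e-01] [ 0.89 -0.11 -0.45] 0.039957535636111825
```

View pics/w1.png

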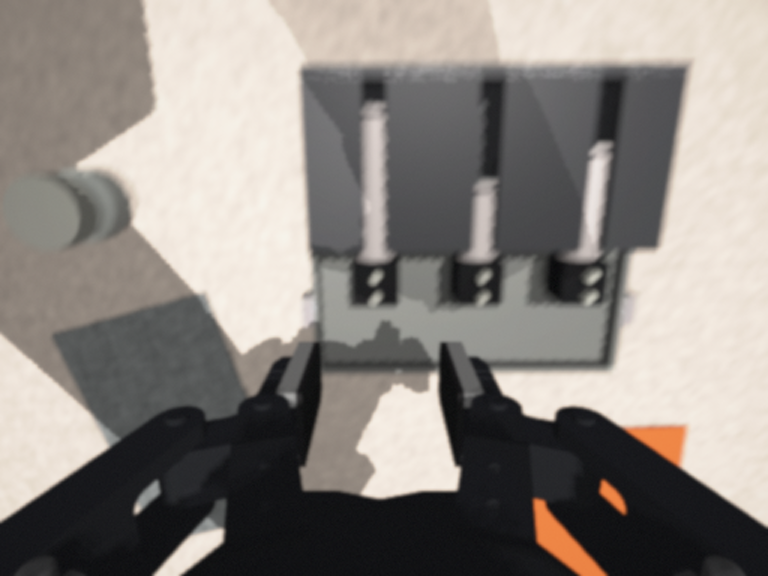

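Run:
```python
from h import *
o=get_obs()
w=cam_world("wrist",o=o); crop(w,"pics/w2.png",190,30,430,250,3.3)
import pickle;pickle.dump(w,open("w.pkl","wb"))
C=lambda x,y,z:px2w(w,((x+.5)/1.5-.5,(y+.5)/1.5-.5),z)[:2].round(4)
print(C(377,277,.052),C(376,297,.052),"barrel",C(373,105,.041),C(374,250,.041),"foam front edge",C(312,250,.046),C(658,247,.046), "R head",C(592,276,.052),C(590,297,.052))
```

```text
[0.46   0.1483] [0.4707 0.1455] barrel [0.3756 0.1644] [0.4477 0.1492] foam front edge [0.4398 0.1172] [0.4765 0.2972] R head [0.4831 0.2592] [0.4945 0.2572]
```

View pics/w2.png

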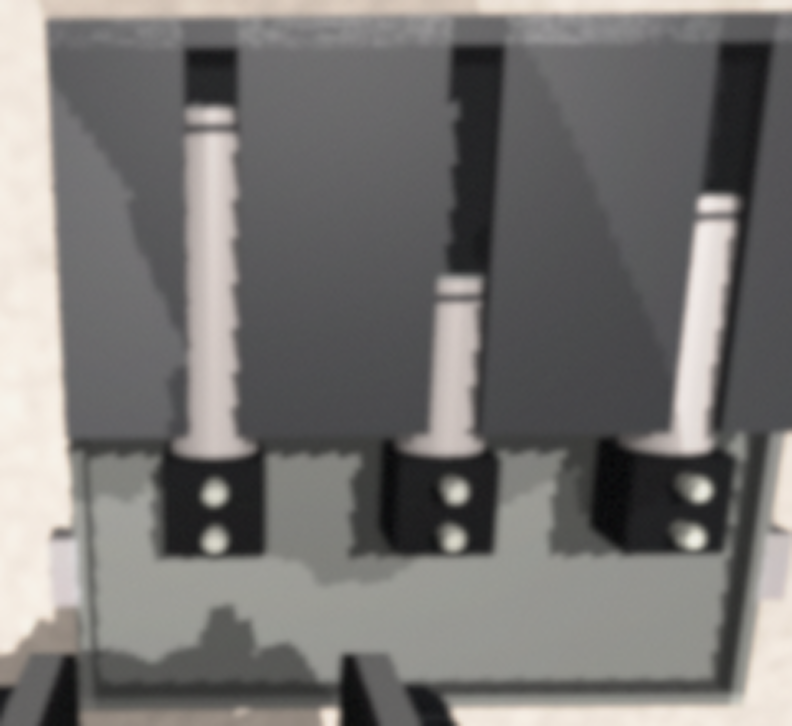

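Call:
move_arm(motion=[[40,[0,-0.02,0.2],0],[40,[0,-0.04,0.5],0],[40,[0,-0.04,0.8],0],[40,[0,-0.04,1.0],0],[40,[0,-0.04,1.2],0],[40,[0,-0.04,1.3],0],[40,[0,-0.04,1.3],0],[40,[0,-0.04,1.3],0],[40,[0,-0.04,1.3],0],[40,[0,-0.04,1.3],0]])

```text
clock: 2.35
eef_pos: [0.4643, 0.1512, 0.0769]
tool_rot: [0.102, 0.995, 0.0, 0.001]
ft_force: [-0.2, 0.2, -0.1]
grip_width: 0.0399
```

Run:
```python
from h import *
o=get_obs();print(o["clock"],o["eef_pos"],R.from_quat(o["tool_rot"]).as_euler('ZYX',degrees=True),o["ft_force"].round(2))
w=cam_world("wrist",o=o); crop(w,"pics/w3.png",130,110,390,310,3)
print(w2px(w,o["eef_pos"]), w2px(w,[0.4654,0.147,.052]))
s=cam_world("scene"); crop(s,"pics/s3.png",255,160,385,295,5)
```

```text
2.35 [0.46432245 0.15123784 0.07686117] [1.68263458e+02 6.09663102e-02 1.79965342e+02] [-0.18  0.24 -0.14]
[253.38834798 243.1582396 ] [246.75963042 227.54640124]
```

View pics/w3.png

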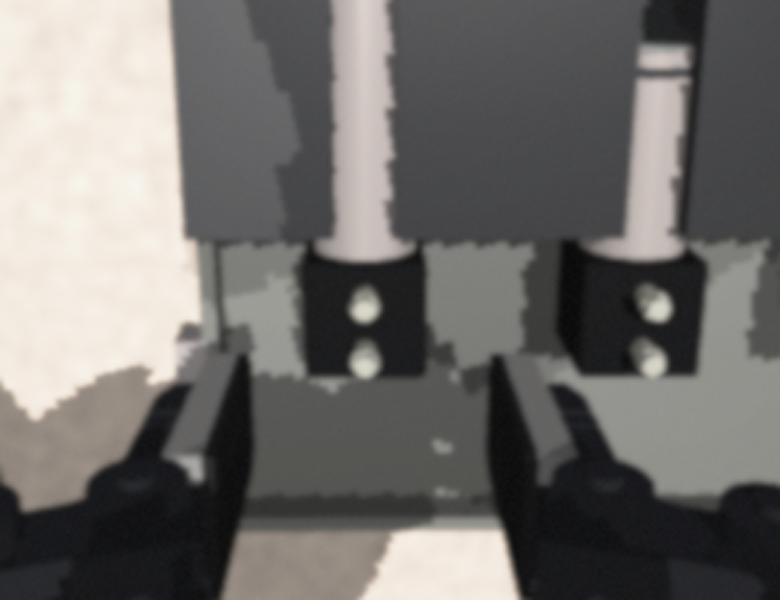

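View pics/s3.png

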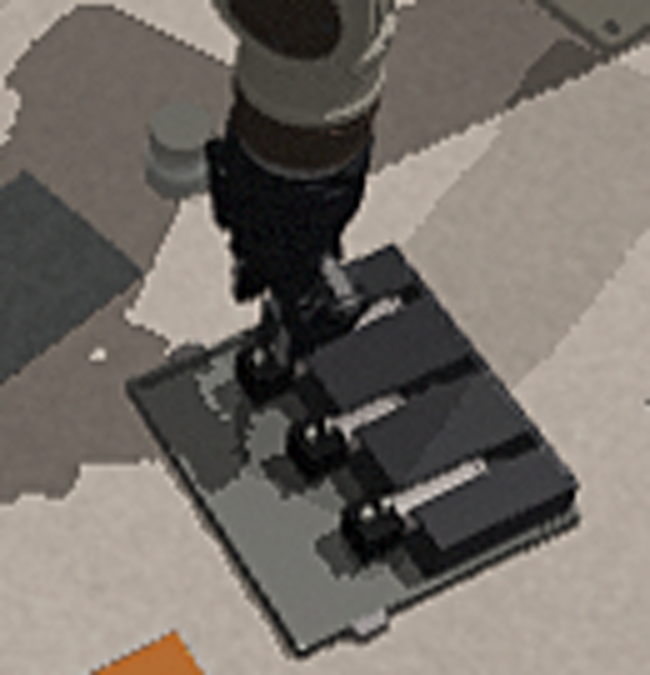

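Run:
```python
from h import *
o=get_obs();w=cam_world("wrist",o=o)
C=lambda x,y,z:px2w(w,((x+.5)/3-.5+130,(y+.5)/3-.5+110),z)
Rt=R.from_quat(o["tool_rot"]).as_matrix()
for n,p in dict(nr=C(365,302,.052),nf=C(365,355,.052),hfl=C(306,374,.043),hfr=C(424,374,.043),hrl=C(305,250,.043),foam=C(340,238,.046),b0=C(362,5,.041),b1=C(365,235,.041)).items():
    print(n,p[:2].round(4),(Rt.T@(p-o["eef_pos"])*1e3).round(1))
```

```text
nr [0.455  0.1519] [ 9.1 -1.2 24.7]
nf [0.466  0.1496] [-2.1 -1.2 24.7]
hfl [0.4715 0.1356] [-10.3 -13.8  33.7]
hfr [0.4766 0.1601] [-10.3  11.2  33.7]
hrl [0.4447 0.1415] [ 17.1 -13.4  33.7]
foam [0.4429 0.1493] [20.5 -6.2 30.7]
b0 [0.3999 0.1628] [65.3 -1.7 35.7]
b1 [0.4447 0.154 ] [19.7 -1.2 35.7]
```

Call:
move_arm(motion=[[40,[0.04,-0.02,0.1],0],[40,[0.07,-0.025,0.4],0],[40,[0.07,-0.025,0.7],0],[40,[0.07,-0.025,1.0],0],[40,[0.07,-0.025,1.15],0],[40,[0.07,-0.025,1.2],0],[40,[0.07,-0.025,1.22],0],[30,[0.07,-0.025,1.22],0],[15,[0.07,-0.025,1.22],0],[15,[0.07,-0.025,1.22],0]])

```text
clock: 3.5
eef_pos: [0.4606, 0.1508, 0.016]
tool_rot: [0.102, 0.995, 0.0, 0.001]
ft_force: [-0.9, -0.2, 2.2]
grip_width: 0.0249
```

Run:
```python
from h import *
o=get_obs();print(o["clock"],o["eef_pos"],R.from_quat(o["tool_rot"]).as_euler('ZYX',degrees=True),o["ft_force"].round(2),o["ft_torque"].round(2),o["grip_width"])
w=cam_world("wrist",o=o); crop(w,"pics/w4.png",110,60,400,280,2.7)
t=cam_world("top"); crop(t,"pics/t4.png",135,160,235,250,8)
```

```text
3.5 [0.46061096 0.15076382 0.0159814 ] [1.68267825e+02 6.04844255e-02 1.79964314e+02] [-0.92 -0.24  2.16] [-0.07  0.2   0.02] 0.024892632101403127
```

View pics/w4.png

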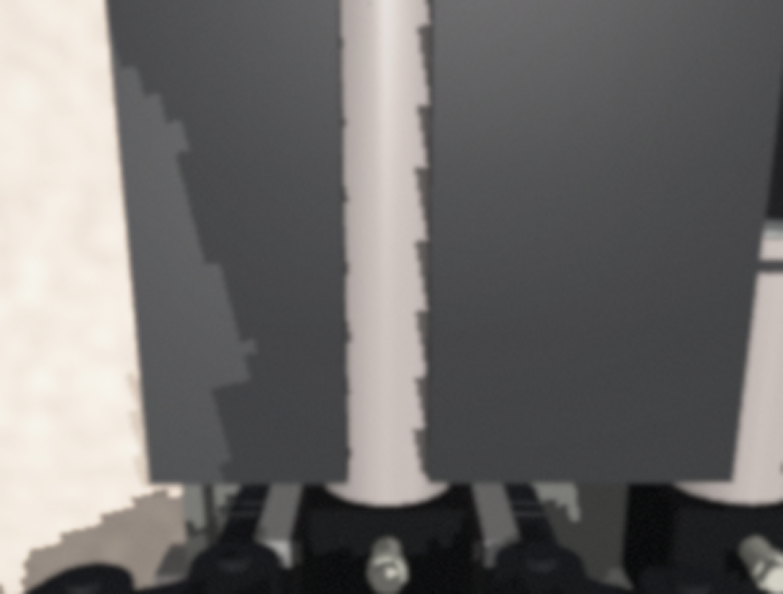

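View pics/t4.png

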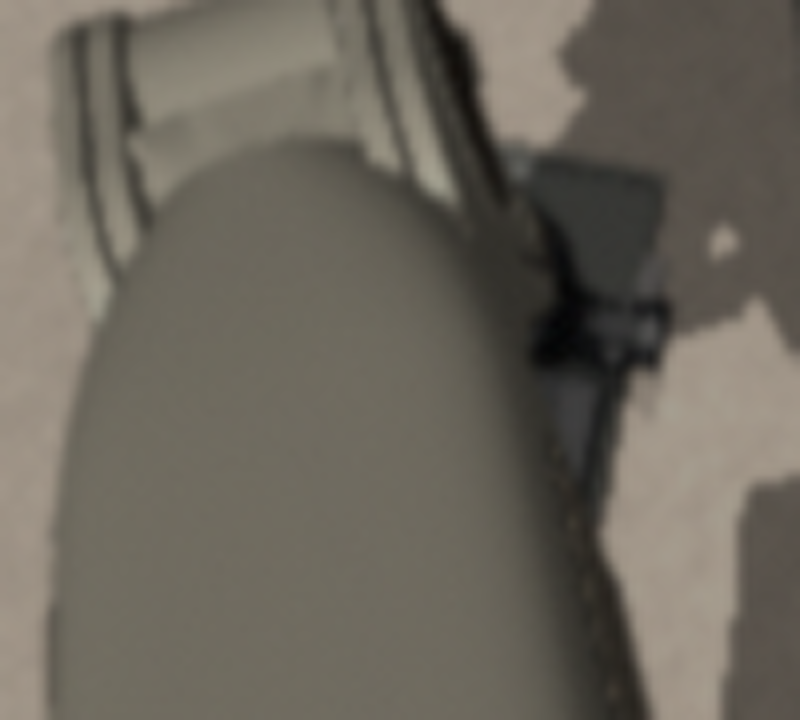

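Gripped. The tool can only turn about the vertical, so it cannot twist the cell about its own axis. I'll try pressing down through the head to load the case, with small pulls.

Call:
move_arm(motion=[[15,[0,0,0.005],0],[15,[0,0,0.01],0],[15,[0,0,0.015],0],[15,[0,0,0.02],0],[15,[0,0,0.02],0],[15,[0,0,0.03],0],[15,[0,0,0.03],0],[15,[0,0,0.04],0],[15,[0,0,0.04],0],[15,[0,0,0.04],0]])

```text
clock: 4.6
eef_pos: [0.4607, 0.1508, 0.0156]
tool_rot: [0.102, 0.995, 0.0, 0.001]
ft_force: [-4.8, -2.7, 19.2]
grip_width: 0.0248
```

Run:
```python
from h import *
o=get_obs();print(o["clock"],o["eef_pos"],R.from_quat(o["tool_rot"]).as_euler('ZYX',degrees=True),o["ft_force"].round(2),o["ft_torque"].round(2),o["grip_width"])
```

```text
4.6 [0.46072    0.15076533 0.01564462] [1.68274800e+02 9.87567364e-02 1.79937405e+02] [-4.8  -2.69 19.2 ] [-0.34  1.35  0.05] 0.02482691169849288
```

Call:
move_arm(motion=[[15,[0,0,0.01],0],[15,[0,0,0.02],0],[15,[0,0,0.03],0],[15,[0,0,0.04],0],[15,[0,0,0.04],0],[15,[-0.01,0,0.04],0],[15,[-0.02,0,0.04],0],[15,[-0.03,0,0.04],0],[15,[-0.04,0,0.04],0],[15,[-0.04,0,0.04],0]])

```text
clock: 5.6
eef_pos: [0.461, 0.1508, 0.015]
tool_rot: [0.102, 0.995, 0.001, -0.001]
ft_force: [-11.5, -2.8, 34.2]
grip_width: 0.0253
```

```bash
cat > st.py <<'E'
from h import *
import sys
o=get_obs();Rt=R.from_quat(o["tool_rot"]).as_matrix()
print(o["clock"],o["eef_pos"].round(4),R.from_quat(o["tool_rot"]).as_euler('ZYX',degrees=True).round(2),"Ftool",(Rt.T@o["ft_force"]).round(2),"Ttool",(Rt.T@o["ft_torque"]).round(2),round(o["grip_width"],4))
if len(sys.argv)>1:
    w=cam_world("wrist",o=o); crop(w,f"pics/w{sys.argv[1]}.png",110,60,400,280,2.7)
E
python3 st.py 5
```

```text
5.6 [0.461  0.1508 0.015 ] [ 1.6832e+02 -7.0000e-02  1.7989e+02] Ftool [ 10.72  -4.96 -34.19] Ttool [ 0.93  2.94 -0.1 ] 0.0253
```

View pics/w5.png

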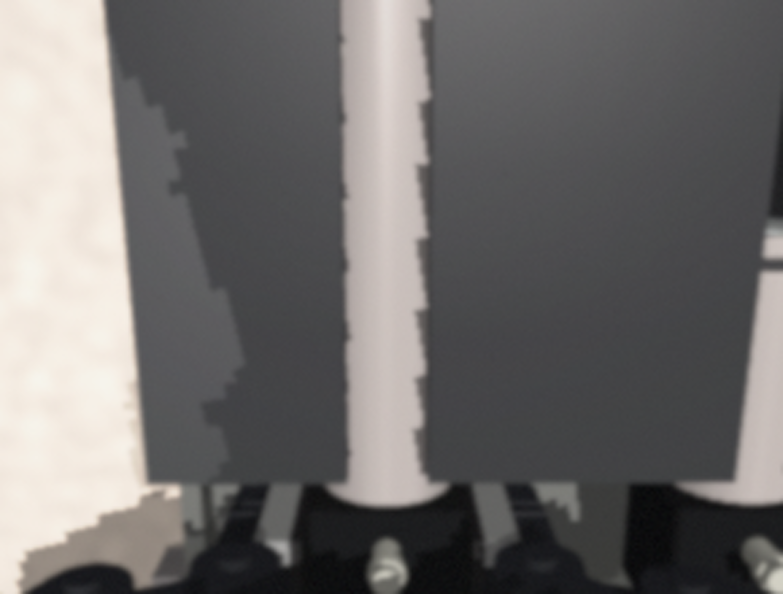

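Call:
move_arm(motion=[[15,[-0.01,0,0],0],[15,[-0.02,0,0],0],[15,[-0.03,0,0],0],[15,[-0.04,0,0],0],[15,[-0.04,0,0],0],[15,[-0.04,0,0],0],[15,[-0.04,0,0],0],[15,[-0.04,0,0],0],[15,[-0.04,0,0],0],[15,[-0.04,0,0],0]])

```text
clock: 6.65
eef_pos: [0.4613, 0.1507, 0.0145]
tool_rot: [0.102, 0.995, 0.001, -0.002]
ft_force: [-14.2, -0.8, 34.9]
grip_width: 0.0246
```

```bash
python3 st.py 6
```

```text
6.65 [0.4613 0.1507 0.0145] [168.33  -0.26 179.89] Ftool [ 13.89  -3.55 -34.82] Ttool [0.67 3.48 0.02] 0.0246
```

View pics/w6.png

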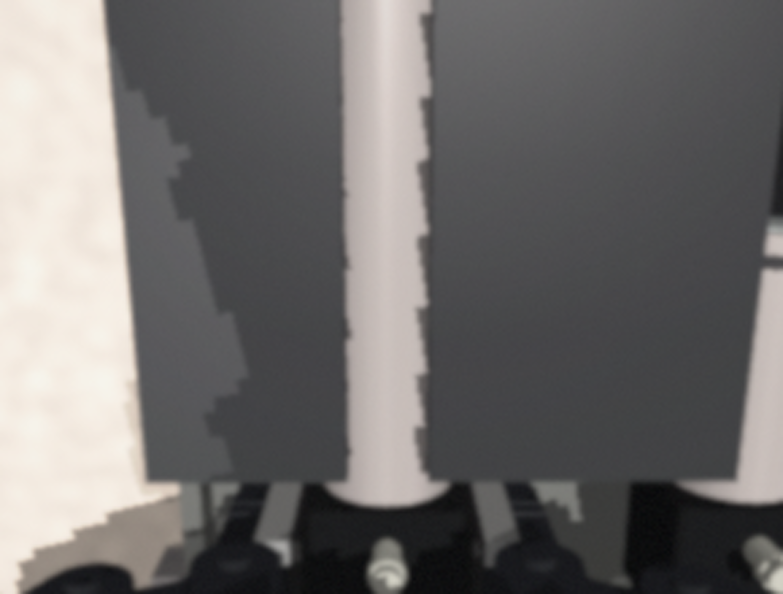

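Call:
move_arm(motion=[[15,[-0.02,0,0],0],[15,[-0.03,0,0],0],[15,[-0.04,0,0],0],[15,[-0.05,0,0],0],[15,[-0.06,0,0],0],[15,[-0.07,0,0],0],[15,[-0.08,0,0],0],[15,[-0.08,0,0],0],[15,[-0.08,0,0],0],[15,[-0.08,0,0],0]])

```text
clock: 7.7
eef_pos: [0.4615, 0.1506, 0.0141]
tool_rot: [0.101, 0.995, 0.002, -0.006]
ft_force: [-22.4, 2.3, 38.1]
grip_width: 0.0248
```

```bash
python3 st.py 7
```

```text
7.7 [0.4615 0.1506 0.0141] [168.4   -0.67 179.86] Ftool [ 22.86  -2.13 -37.79] Ttool [0.36 4.99 0.08] 0.0248
```

View pics/w7.png

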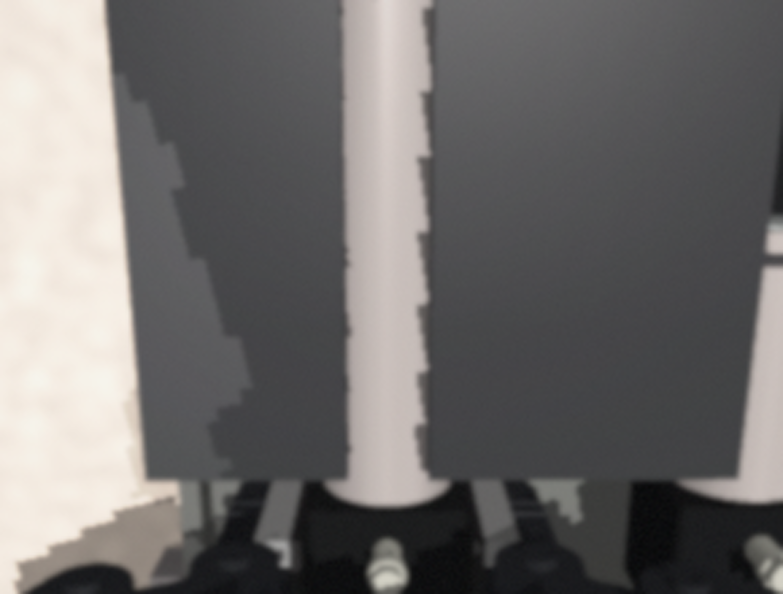

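Call:
move_arm(motion=[[15,[-0.01,0,0],0],[15,[-0.02,0,0],0],[15,[-0.03,0,0],0],[15,[-0.04,0,0],0],[15,[-0.05,0,0],0],[15,[-0.06,0,0],0],[15,[-0.06,0,0],0],[15,[-0.06,0,0],0],[15,[-0.06,0,0],0],[15,[-0.06,0,0],0]])

```text
clock: 8.75
eef_pos: [0.4615, 0.1506, 0.0139]
tool_rot: [0.101, 0.995, 0.002, -0.008]
ft_force: [-27.3, 5.1, 44.3]
grip_width: 0.025
```

```bash
python3 st.py 8
```

```text
8.75 [0.4615 0.1506 0.0139] [168.44  -0.99 179.83] Ftool [ 28.57  -0.38 -43.83] Ttool [0.15 6.29 0.09] 0.025
```

View pics/w8.png

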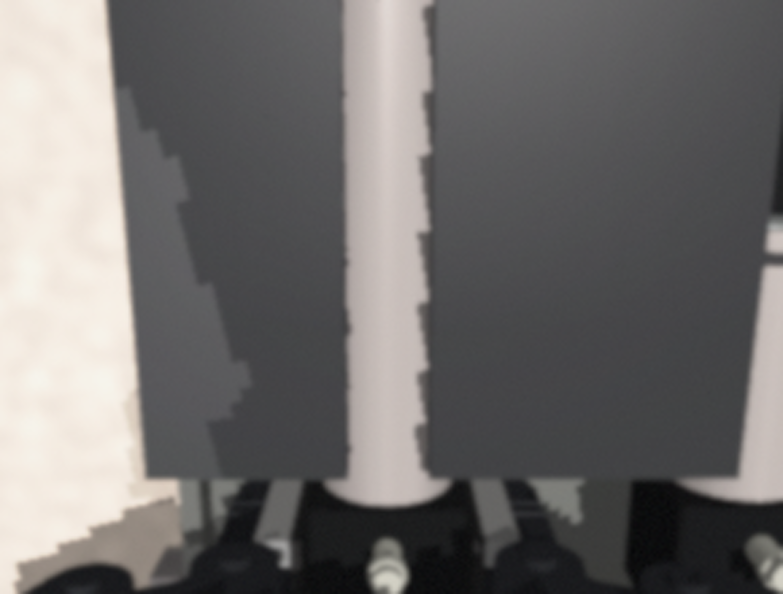

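Call:
move_arm(motion=[[15,[-0.02,0,0],0],[15,[-0.04,0,0],0],[15,[-0.06,0,0],0],[15,[-0.08,0,0],0],[15,[-0.1,0,0],0],[15,[-0.1,0,0],0],[15,[-0.1,0,0],0],[15,[-0.1,0,0],0],[15,[-0.1,0,0],0],[15,[-0.1,0,0],0]])

```text
clock: 9.8
eef_pos: [0.4615, 0.1506, 0.0137]
tool_rot: [0.1, 0.995, 0.003, -0.013]
ft_force: [-38.4, 8.1, 52.8]
grip_width: 0.025
```

```bash
python3 st.py 9
python3 - <<'E'
from h import *
s=cam_world("scene"); crop(s,"pics/s9.png",255,160,385,295,5)
E
```

```text
9.8 [0.4615 0.1506 0.0137] [168.52  -1.53 179.8 ] Ftool [ 40.66   0.46 -51.78] Ttool [-0.19  8.38  0.22] 0.025
```

View pics/w9.png

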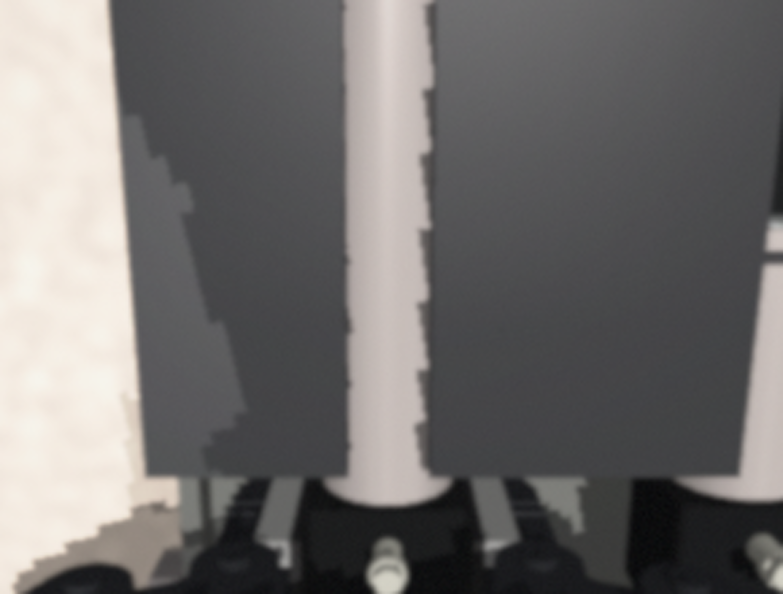

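View pics/s9.png

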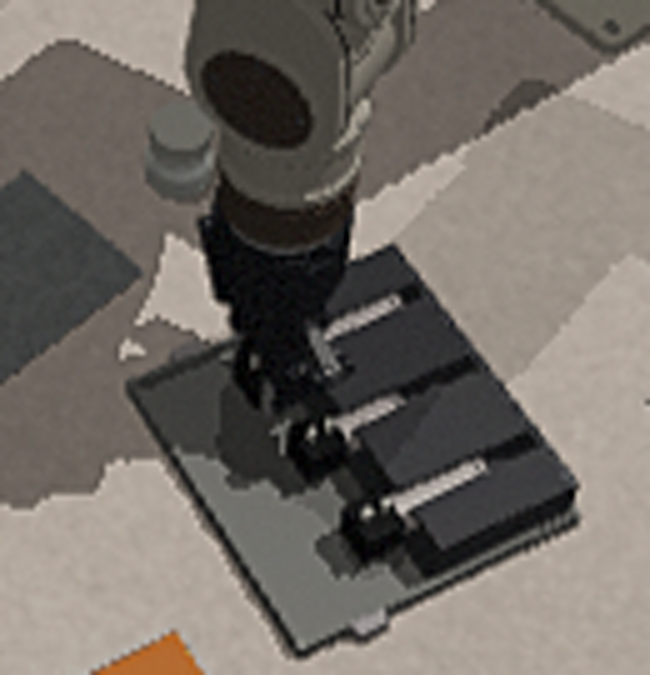

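Pulling at 40 N with 52 N of press moves nothing, because pressing jams the cell as much as it holds the case. I'll relax, regrip a bit higher, and try another way. A short sharp forward jerk lets the case's inertia hold it, and a slow return carries case and cell back together.

Call:
move_arm(motion=[[15,[0.1,0,-0.02],0],[15,[0.2,0,-0.05],0],[15,[0.3,0,-0.08],0],[15,[0.32,0,-0.08],0],[40,[0.32,0,-0.08],0],[40,[0.32,0,-0.08],0],[40,[0.32,0,-0.18],0],[40,[0.32,0,-0.18],0],[15,[0.32,0,-0.18],0],[15,[0.32,0,-0.18],0]])

```text
clock: 10.9
eef_pos: [0.4603, 0.1507, 0.0203]
tool_rot: [0.102, 0.995, 0.0, 0.0]
ft_force: [0.3, 0.5, 0.7]
grip_width: 0.0249
```

```bash
python3 st.py 10
```

```text
10.9 [0.4603 0.1507 0.0203] [168.26   0.   179.98] Ftool [-0.22  0.53 -0.65] Ttool [-0.14  0.01  0.01] 0.0249
```

View pics/w10.png

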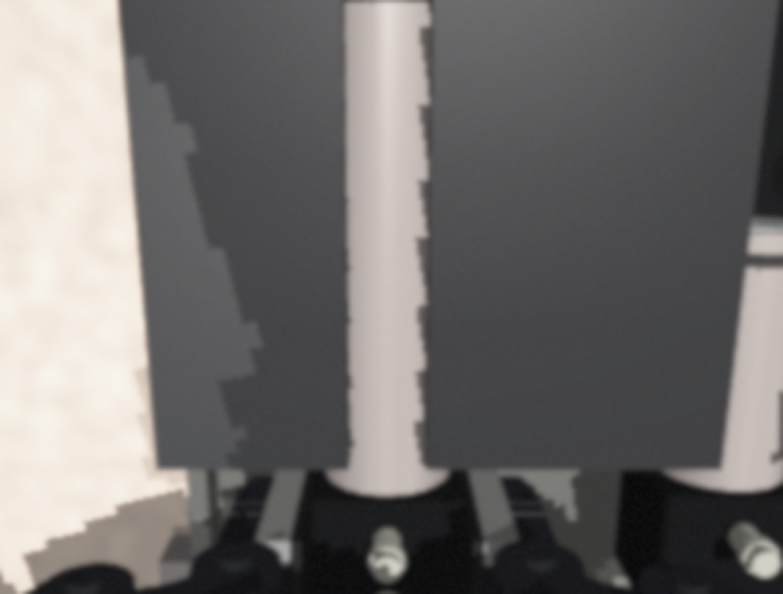

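Call:
move_arm(motion=[[15,[0.05,0,0],0],[15,[0.1,0,0],0],[15,[0.15,0,0],0],[15,[0.2,0,0],0],[15,[0.24,0,0],0],[15,[0.24,0,0],0],[15,[0.24,0,0],0],[15,[-0.24,0,0],0],[15,[-0.24,0,0],0],[15,[-0.24,0,0],0]])

```text
clock: 11.95
eef_pos: [0.4679, 0.148, 0.0197]
tool_rot: [0.102, 0.995, -0.0, -0.004]
ft_force: [-7.5, 0.0, 6.6]
grip_width: 0.0246
```

```bash
python3 st.py 11
```

```text
11.95 [0.4679 0.148  0.0197] [ 168.32   -0.45 -179.91] Ftool [ 7.38 -1.52 -6.51] Ttool [ 0.17  1.54 -0.12] 0.0246
```

View pics/w11.png

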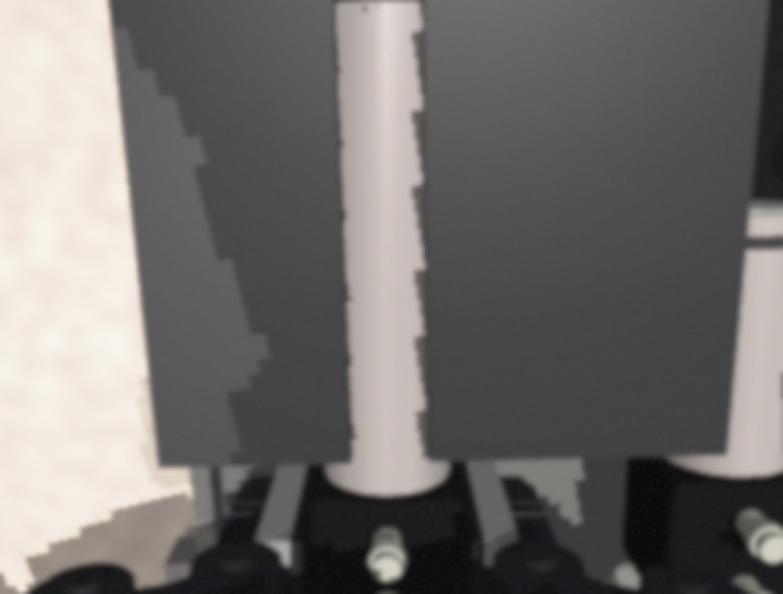

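Call:
move_arm(motion=[[15,[0.06,0,0],0],[15,[0.12,0,0],0],[15,[0.18,0,0],0],[15,[0.24,0,0],0],[15,[0.28,0,0],0],[15,[0.32,0,0],0],[15,[0.32,0,0],0],[15,[0.28,0,0],0],[15,[0.24,0,0],0],[15,[0.24,0,0],0]])

```text
clock: 13.0
eef_pos: [0.4589, 0.1511, 0.0201]
tool_rot: [0.102, 0.995, 0.001, -0.001]
ft_force: [-3.7, 1.3, 2.4]
grip_width: 0.0251
```

```bash
python3 st.py 12
```

```text
13.0 [0.4589 0.1511 0.0201] [ 1.6828e+02 -1.7000e-01  1.7995e+02] Ftool [ 3.89  0.53 -2.35] Ttool [-0.36  0.73  0.1 ] 0.0251
```

View pics/w12.png

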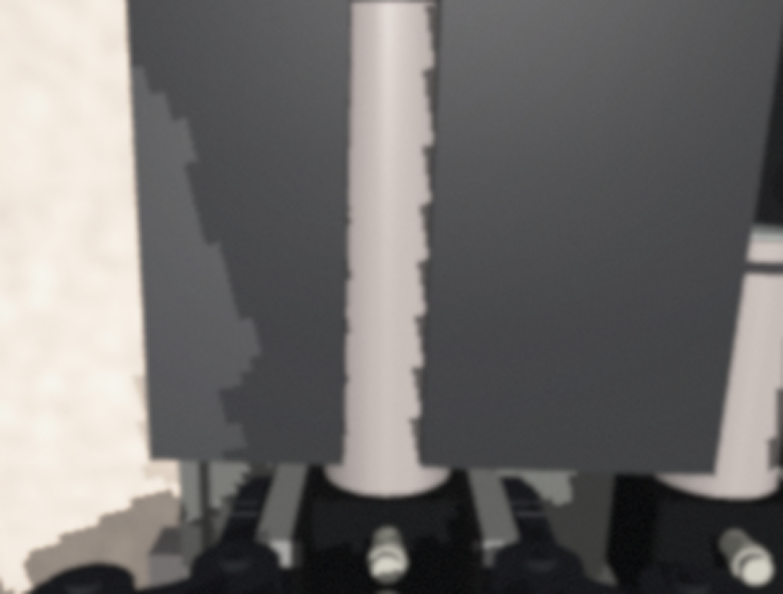

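Call:
move_arm(motion=[[15,[0,0,0.04],0],[15,[0,0,0.08],0],[15,[-0.05,0,0.1],0],[15,[-0.1,0,0.1],0],[15,[-0.15,0,0.1],0],[15,[-0.2,0,0.1],0],[15,[-0.25,0,0.1],0],[15,[-0.3,0,0.1],0],[15,[-0.34,0,0.1],0],[15,[-0.34,0,0.1],0]])

```text
clock: 14.05
eef_pos: [0.4593, 0.151, 0.0184]
tool_rot: [0.1, 0.995, 0.004, -0.016]
ft_force: [-47.6, 11.4, 65.7]
grip_width: 0.0249
```

```bash
python3 st.py 13
```

```text
14.05 [0.4593 0.151  0.0184] [168.5   -1.89 179.75] Ftool [ 51.08   1.91 -64.07] Ttool [-0.42 10.78  0.62] 0.0249
```

View pics/w13.png

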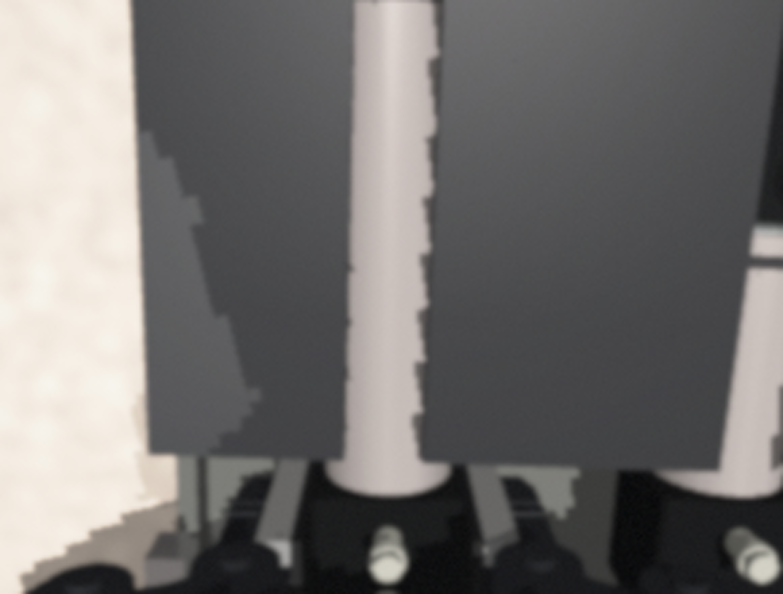

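Call:
move_arm(motion=[[15,[0,0,-0.01],0],[15,[0,0,-0.02],0],[15,[0,0,-0.03],0],[15,[0,0,-0.04],0],[15,[0,0,-0.05],0],[15,[0,0,-0.05],0],[15,[0,0,-0.05],0],[15,[0,0,-0.05],0],[15,[0,0,-0.05],0],[15,[0,0,-0.05],0]])

```text
clock: 15.1
eef_pos: [0.4625, 0.1504, 0.0187]
tool_rot: [0.099, 0.995, 0.003, -0.013]
ft_force: [-34.7, 10.5, 40.3]
grip_width: 0.0249
```

```bash
python3 st.py 14
```

```text
15.1 [0.4625 0.1504 0.0187] [168.59  -1.55 179.83] Ftool [ 37.13   3.59 -39.33] Ttool [-0.77  7.95 -0.15] 0.0249
```

View pics/w14.png

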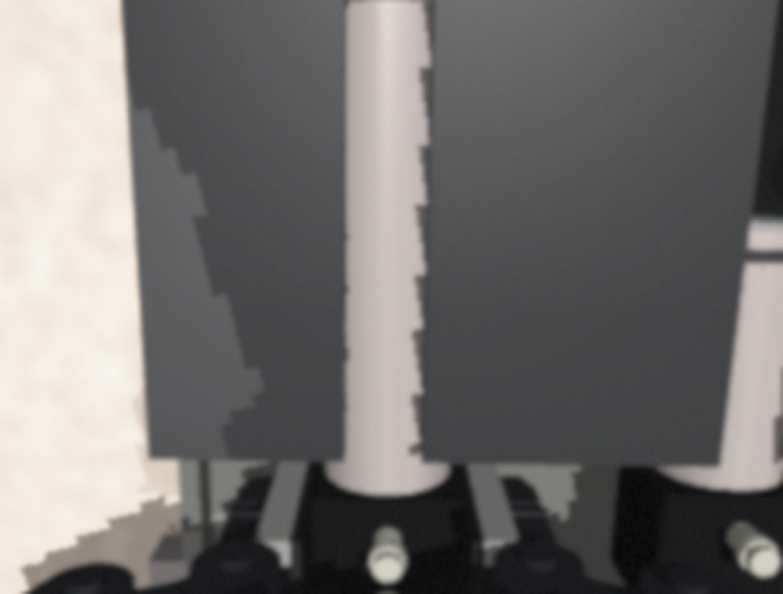

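Call:
move_arm(motion=[[15,[0.1,0,-0.02],0],[15,[0.2,0,-0.04],0],[15,[0.27,0,-0.06],0],[15,[0.26,-0.045,-0.06],0.4],[15,[0.25,0.045,-0.06],-0.4],[15,[0.24,-0.045,-0.06],0.4],[15,[0.23,0.045,-0.06],-0.4],[15,[0.22,-0.045,-0.06],0.4],[15,[0.21,0.045,-0.06],-0.4],[15,[0.2,0,-0.06],0]])

```text
clock: 16.15
eef_pos: [0.4673, 0.149, 0.0203]
tool_rot: [0.102, 0.995, -0.001, 0.0]
ft_force: [-1.8, -0.3, -1.5]
grip_width: 0.0247
```

```bash
python3 st.py 15
```

```text
16.15 [0.4673 0.149  0.0203] [ 1.6831e+02  2.0000e-02 -1.7994e+02] Ftool [ 1.68 -0.66  1.51] Ttool [ 0.03  0.12 -0.1 ] 0.0247
```

View pics/w15.png

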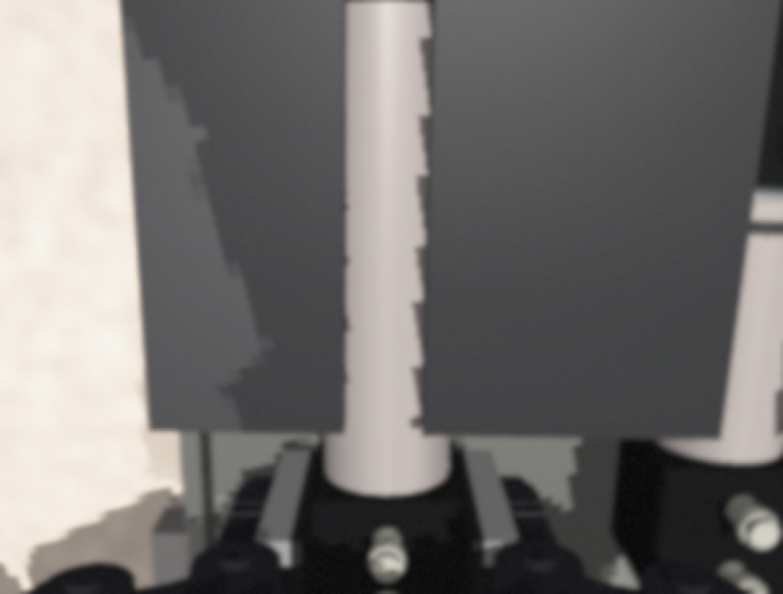

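The yaw wiggle (turn about tool z with matching sideways sway) works: the visible barrel grew by about 4.5 mm, with the foam edge at y≈432 against 463 before. I'll continue.

Call:
move_arm(motion=[[15,[-0.02,-0.045,0],0.4],[15,[-0.04,0.045,0],-0.4],[15,[-0.06,-0.045,0],0.4],[15,[-0.08,0.045,0],-0.4],[15,[-0.1,-0.045,0],0.4],[15,[-0.12,0.045,0],-0.4],[15,[-0.14,-0.045,0],0.4],[15,[-0.16,0.045,0],-0.4],[15,[-0.18,-0.045,0],0.4],[15,[-0.18,0,0],0]])

```text
clock: 17.2
eef_pos: [0.4755, 0.1468, 0.0202]
tool_rot: [0.103, 0.995, -0.0, -0.0]
ft_force: [-0.9, 1.7, -3.6]
grip_width: 0.0247
```

```bash
python3 st.py 16
```

```text
17.2 [0.4755 0.1468 0.0202] [ 1.6822e+02 -5.0000e-02 -1.7996e+02] Ftool [1.23 1.52 3.58] Ttool [-0.25  0.13  0.19] 0.0247
```

View pics/w16.png

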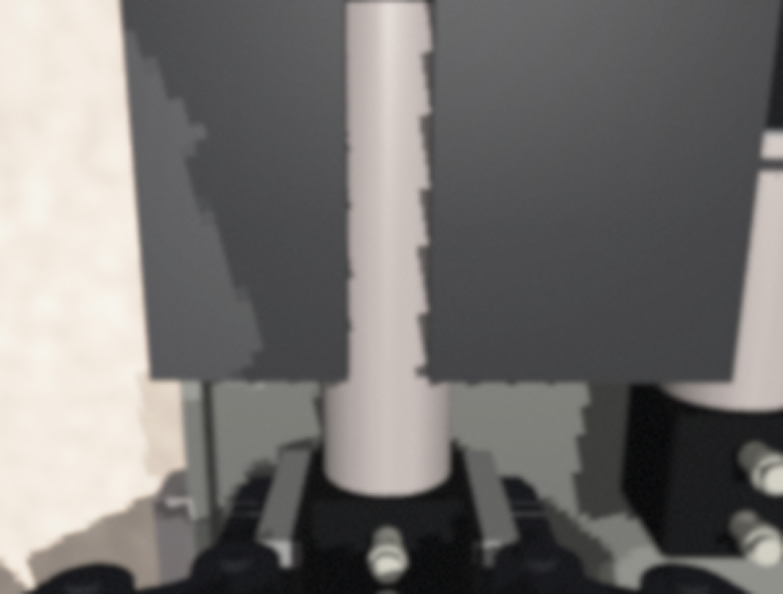

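Call:
move_arm(motion=[[15,[-0.025,0.05,0],-0.4],[15,[-0.05,-0.05,0],0.4],[15,[-0.075,0.05,0],-0.4],[15,[-0.1,-0.05,0],0.4],[15,[-0.125,0.05,0],-0.4],[15,[-0.15,-0.05,0],0.4],[15,[-0.175,0.05,0],-0.4],[15,[-0.2,-0.05,0],0.4],[15,[-0.225,0.05,0],-0.4],[15,[-0.23,0,0],0]])

```text
clock: 18.25
eef_pos: [0.4861, 0.1452, 0.02]
tool_rot: [0.102, 0.995, -0.0, -0.001]
ft_force: [-3.2, -0.3, -1.6]
grip_width: 0.0246
```

```bash
python3 st.py 17
```

```text
18.25 [0.4861 0.1452 0.02  ] [ 1.6833e+02 -1.3000e-01 -1.7995e+02] Ftool [ 3.06 -0.96  1.57] Ttool [ 0.1   0.41 -0.13] 0.0246
```

View pics/w17.png

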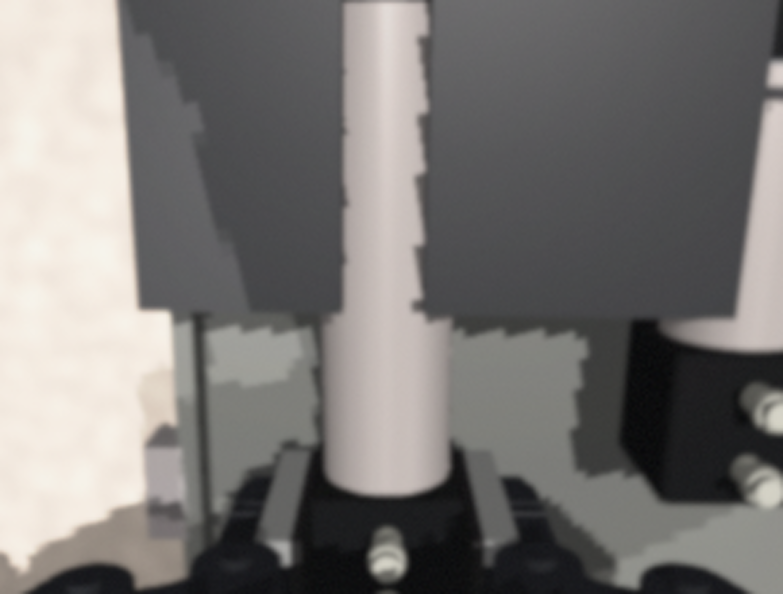

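Call:
move_arm(motion=[[15,[-0.025,-0.05,0],0.4],[15,[-0.05,0.05,0],-0.4],[15,[-0.075,-0.05,0],0.4],[15,[-0.1,0.05,0],-0.4],[15,[-0.125,-0.05,0],0.4],[15,[-0.15,0.05,0],-0.4],[15,[-0.18,-0.05,0],0.4],[15,[-0.21,0.05,0],-0.4],[15,[-0.24,-0.05,0],0.4],[15,[-0.25,0,0],0]])

```text
clock: 19.3
eef_pos: [0.4983, 0.1418, 0.0201]
tool_rot: [0.103, 0.995, -0.0, -0.001]
ft_force: [-2.9, 2.0, -2.2]
grip_width: 0.0248
```

```bash
python3 st.py 18
python3 - <<'E'
from h import *
s=cam_world("scene"); crop(s,"pics/s18.png",255,160,385,295,5)
E
```

```text
19.3 [0.4983 0.1418 0.0201] [ 1.6823e+02 -1.2000e-01 -1.7993e+02] Ftool [3.29 1.41 2.23] Ttool [-0.21  0.48  0.07] 0.0248
```

View pics/w18.png

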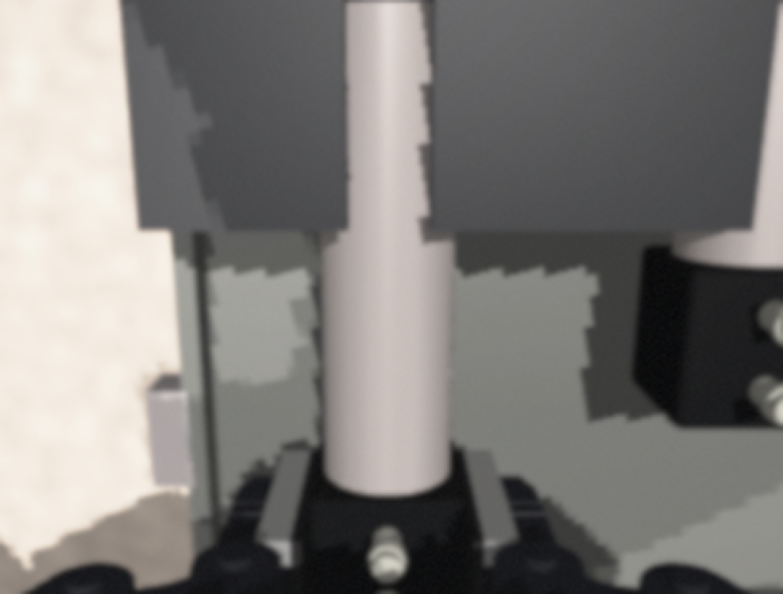

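View pics/s18.png

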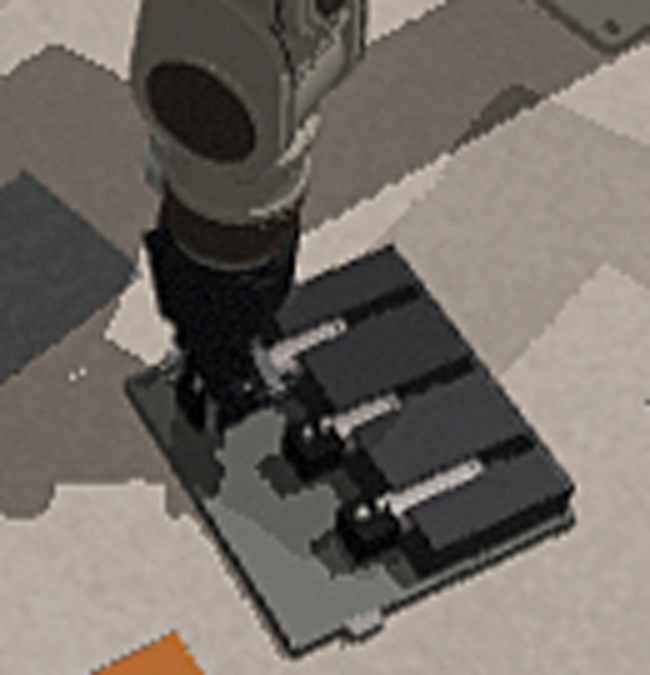

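Call:
move_arm(motion=[[15,[-0.04,0.04,0],-0.3],[15,[-0.08,-0.04,0],0.3],[15,[-0.12,0.04,0],-0.3],[15,[-0.16,-0.04,0],0.3],[15,[-0.2,0.04,0],-0.3],[15,[-0.24,-0.04,0],0.3],[15,[-0.28,0.04,0],-0.3],[15,[-0.32,-0.04,0],0.3],[15,[-0.36,0.04,0],-0.3],[15,[-0.38,0,0],0]])

```text
clock: 20.4
eef_pos: [0.5184, 0.1386, 0.0207]
tool_rot: [0.102, 0.995, -0.001, 0.0]
ft_force: [-0.2, -1.8, -1.3]
grip_width: 0.0246
```

```bash
python3 st.py 19
```

```text
20.4 [0.5184 0.1386 0.0207] [ 1.6830e+02  6.0000e-02 -1.7995e+02] Ftool [-0.14 -1.78  1.26] Ttool [ 0.39 -0.1  -0.13] 0.0246
```

View pics/w19.png

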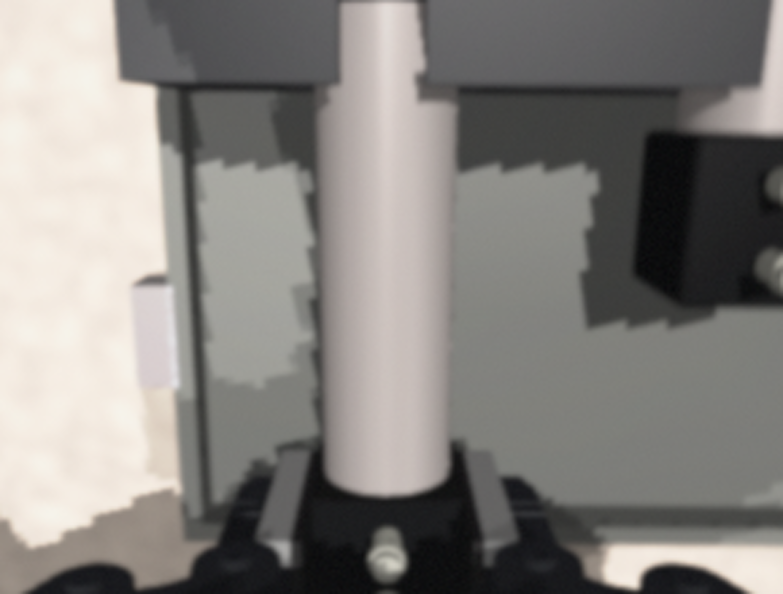

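Call:
move_arm(motion=[[15,[-0.06,0,0],0],[15,[-0.12,0,0],0],[15,[-0.18,0,0],0],[15,[-0.25,0,0],0],[15,[-0.32,0,0],0],[15,[-0.4,0,0],0],[15,[-0.48,0,0],0],[15,[-0.56,0,0],0],[15,[-0.62,0,0],0],[15,[-0.62,0,0],0]])

```text
clock: 21.45
eef_pos: [0.5489, 0.1323, 0.0209]
tool_rot: [0.102, 0.995, 0.0, 0.0]
ft_force: [0.4, -0.2, -0.9]
grip_width: 0.0247
```

```bash
python3 st.py
python3 - <<'E'
from h import *
w=cam_world("wrist"); crop(w,"pics/w20.png",60,0,460,300,2)
E
```

```text
21.45 [0.5489 0.1323 0.0209] [1.6825e+02 3.0000e-02 1.7999e+02] Ftool [-0.47 -0.15  0.87] Ttool [-0.07  0.02 -0.06] 0.0247
```

View pics/w20.png

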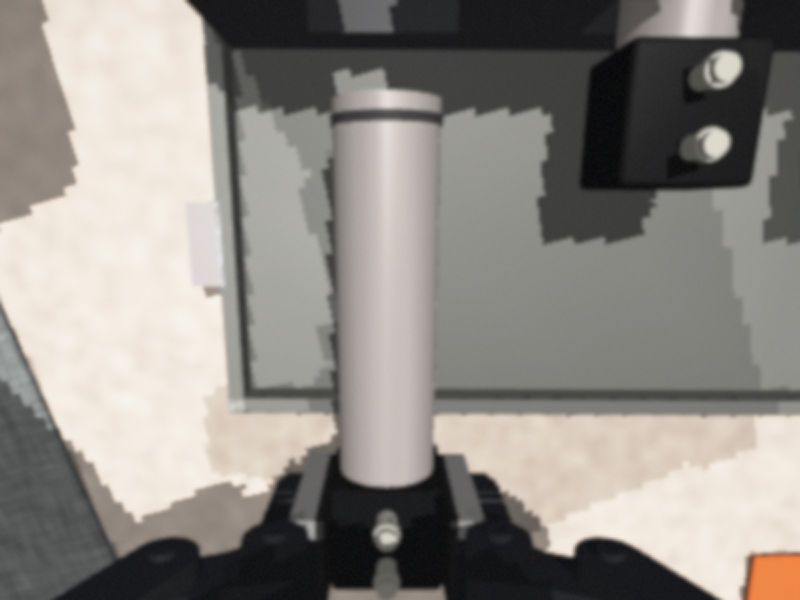

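Run:
```python
from h import *
import pickle
t,s=pickle.load(open("cams.pkl","rb"))
crop(t,"pics/tb.png",195,75,320,135,6); crop(s,"pics/sb.png",140,180,245,305,4.5)
```

```text
(no output)
```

View pics/tb.png

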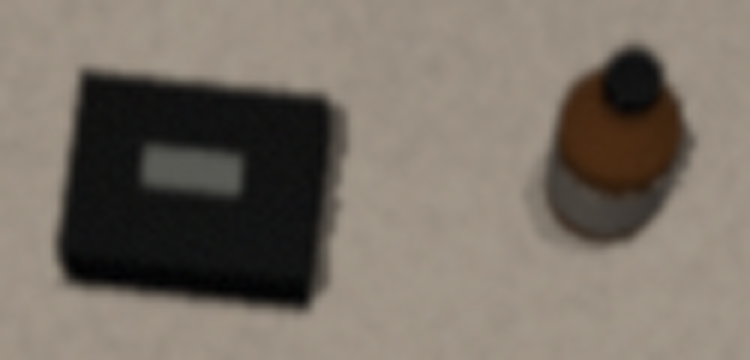

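View pics/sb.png

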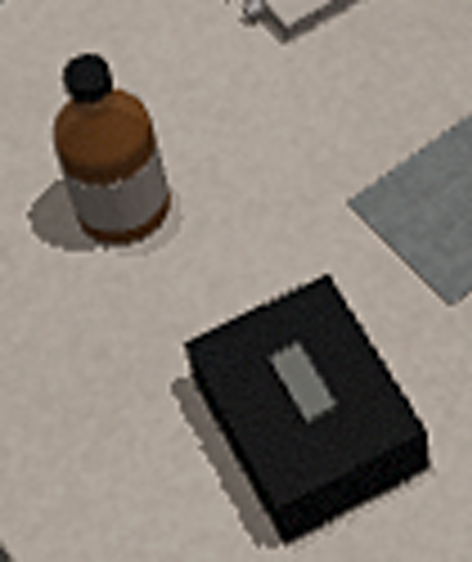

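Call:
move_arm(motion=[[15,[0,0,-0.1],0],[15,[0,0,-0.3],0],[15,[0,0,-0.5],0],[15,[0,0,-0.7],0],[15,[0,0,-0.9],0],[15,[0,0,-1.1],0],[15,[0,0,-1.2],0],[15,[0,0,-1.2],-0.6],[15,[0,0,-1.2],-1.2],[15,[0,0,-1.2],-1.9]])

```text
clock: 22.5
eef_pos: [0.5482, 0.1323, 0.081]
tool_rot: [0.001, 1.0, 0.0, -0.0]
ft_force: [0.6, 0.1, -1.3]
grip_width: 0.0252
```

Call:
move_arm(motion=[[15,[-0.1,-0.3,0],0],[15,[-0.2,-0.6,0],0],[15,[-0.3,-1.0,0],0],[15,[-0.5,-1.4,0],0],[15,[-0.7,-1.8,0],0],[15,[-0.8,-2.2,0],0],[15,[-0.9,-2.5,0.2],0],[15,[-1.0,-2.7,0.5],0],[15,[-1.0,-2.75,0.8],0],[15,[-1.0,-2.75,1.0],0]])

```text
clock: 23.5
eef_pos: [0.5961, -0.0064, 0.0281]
tool_rot: [0.004, 1.0, 0.0, -0.002]
ft_force: [1.4, 0.6, -1.8]
grip_width: 0.025
```

```bash
python3 st.py
python3 - <<'E'
from h import *
w=cam_world("wrist"); crop(w,"pics/w21.png",0,0,512,384,1.5)
s=cam_world("scene"); crop(s,"pics/s21.png",180,120,390,295,3.8)
E
```

```text
23.5 [ 0.5961 -0.0064  0.0281] [179.58  -0.21 179.99] Ftool [-1.37  0.63  1.76] Ttool [-0.05  0.02  0.  ] 0.025
```

View pics/w21.png

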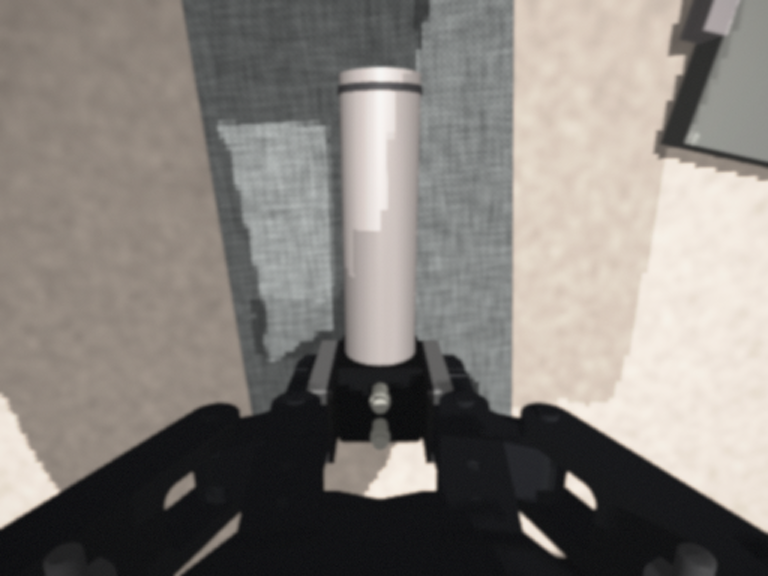

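View pics/s21.png

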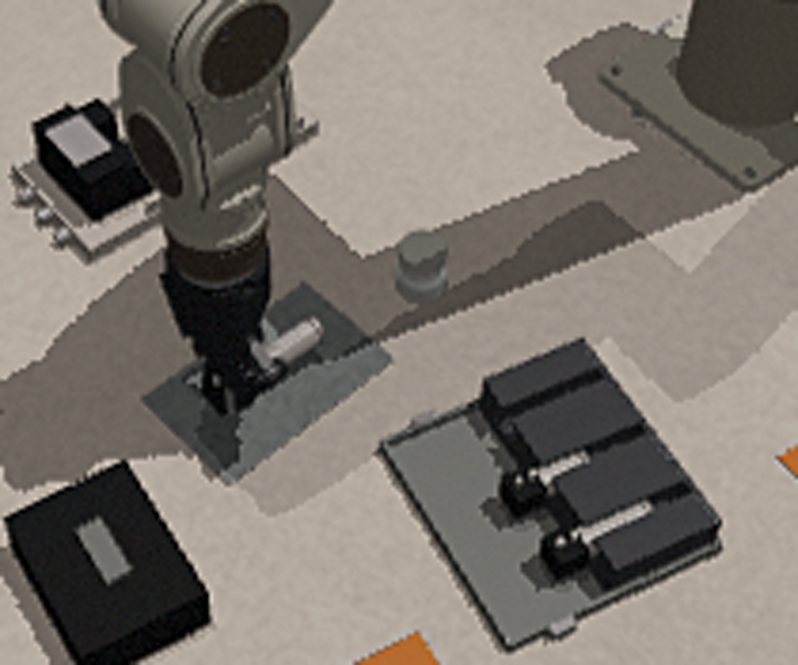

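Call:
move_arm(motion=[[15,[0,0,0.08],0],[15,[0,0,0.16],0],[15,[0,0,0.24],0],[15,[0,0,0.3],0],[15,[0,0,0.35],0],[15,[0,0,0.39],0],[15,[0,0,0.42],0],[15,[0,0,0.44],0],[15,[0,0,0.46],0],[15,[0,0,0.46],0]])

```text
clock: 24.6
eef_pos: [0.5974, -0.0055, 0.0077]
tool_rot: [0.003, 1.0, -0.0, -0.0]
ft_force: [-0.2, -1.0, -0.6]
grip_width: 0.0249
```

```bash
python3 st.py
python3 - <<'E'
from h import *
w=cam_world("wrist"); crop(w,"pics/w22.png",100,0,420,300,2)
E
```

```text
24.6 [ 0.5974 -0.0055  0.0077] [ 1.7967e+02 -1.0000e-02 -1.8000e+02] Ftool [ 0.22 -1.03  0.59] Ttool [-0.   -0.06 -0.  ] 0.0249
```

View pics/w22.png

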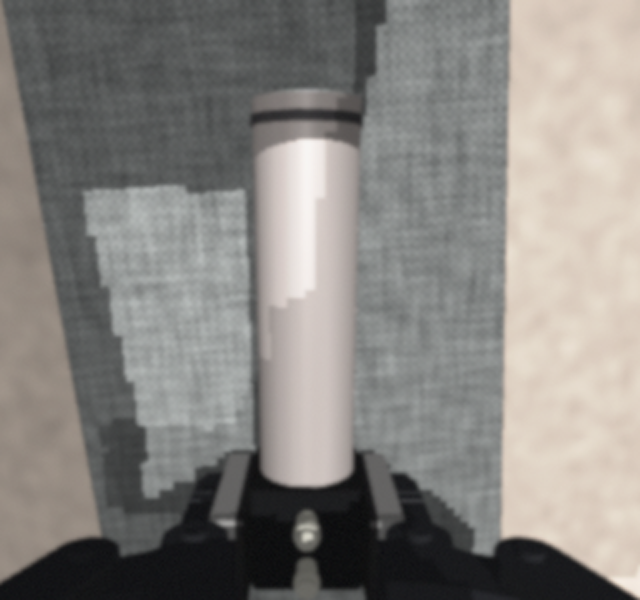

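Call:
move_arm(motion=[[15,[0,0,0.01],0],[15,[0,0,0.02],0],[15,[0,0,0.03],0],[15,[0,0,0.03],0],[15,[0,0,0.03],0],[15,[0,0,0.03],0],[15,[0,0,0.03],0],[15,[0,0,0.03],0],[15,[0,0,0.03],0],[15,[0,0,0.03],0]])

```text
clock: 25.65
eef_pos: [0.5976, -0.0055, 0.0069]
tool_rot: [0.003, 1.0, -0.0, 0.0]
ft_force: [-2.8, 0.3, 6.0]
grip_width: 0.0246
```

```bash
python3 st.py
```

```text
25.65 [ 0.5976 -0.0055  0.0069] [ 1.7967e+02  3.0000e-02 -1.8000e+02] Ftool [ 2.81  0.27 -5.98] Ttool [-0.01  0.44  0.  ] 0.0246
```

Call:
move_arm(motion=[[15,[0,0,-0.01],0],[28,[0,0,-0.01],0],[34,[0,0,-0.01],0],[44,[0,0,-0.01],0],[44,[0,0,-0.01],0],[44,[0,0,-0.01],0],[44,[0,0,-0.01],0],[44,[0,0,-0.3],0],[44,[0,0,-0.8],0],[44,[0,0,-1.2],0]])

```text
clock: 26.65
eef_pos: [0.5975, -0.0055, 0.0671]
tool_rot: [0.003, 1.0, -0.0, -0.0]
ft_force: [0.3, 0.3, 0.7]
grip_width: 0.0437
```

```bash
python3 st.py
python3 - <<'E'
from h import *
w=cam_world("wrist"); crop(w,"pics/w23.png",100,0,420,300,2.4)
E
```

```text
26.65 [ 0.5975 -0.0055  0.0671] [ 179.67   -0.   -180.  ] Ftool [-0.26  0.26 -0.71] Ttool [ 0.01 -0.02  0.03] 0.0437
```

View pics/w23.png

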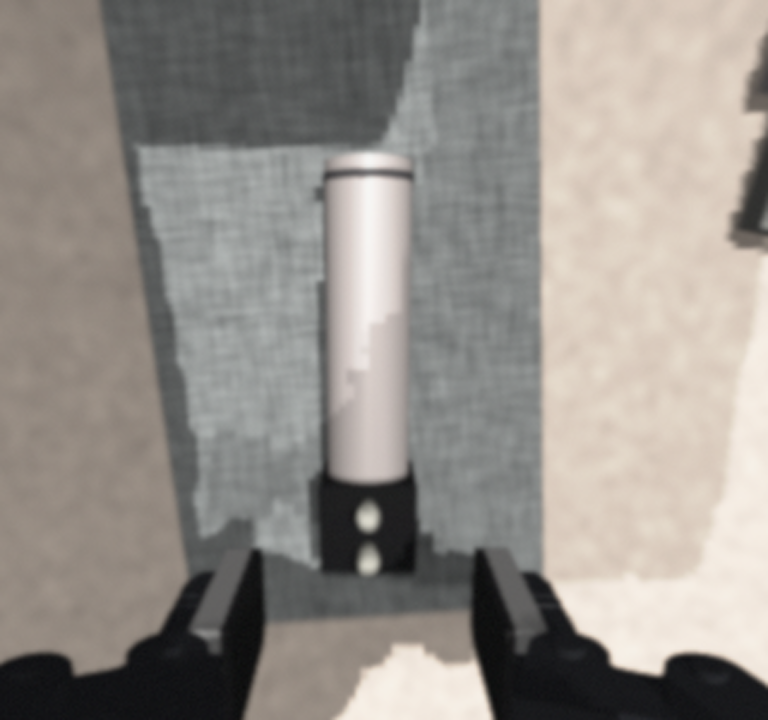

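Run:
```python
from h import *
o=get_obs();w=cam_world("wrist",o=o)
C=lambda x,y,z:px2w(w,((x+.5)/2.4-.5+100,(y+.5)/2.4-.5),z)
Rt=R.from_quat(o["tool_rot"]).as_matrix()
for n,p in dict(nr=C(369,515,.038),nf=C(369,558,.038),hf=C(369,571,.029),be=C(369,157,.02),bj=C(368,484,.018)).items():
    print(n,p[:2].round(4),(Rt.T@(p-o["eef_pos"])*1e3).round(1))
crop(cam_world("top"),"pics/t23.png",230,120,370,250,5.5)
```

```text
nr [ 0.5966 -0.0053] [ 3.6  0.1 33. ]
nf [ 0.6086 -0.0054] [-8.5  0.1 33. ]
hf [ 0.6166 -0.0054] [-16.4   0.1  42.1]
be [ 0.5087 -0.0048] [91.6  0.1 50.4]
bj [ 0.5948 -0.0056] [ 5.4 -0.1 52.9]
```

View pics/t23.png

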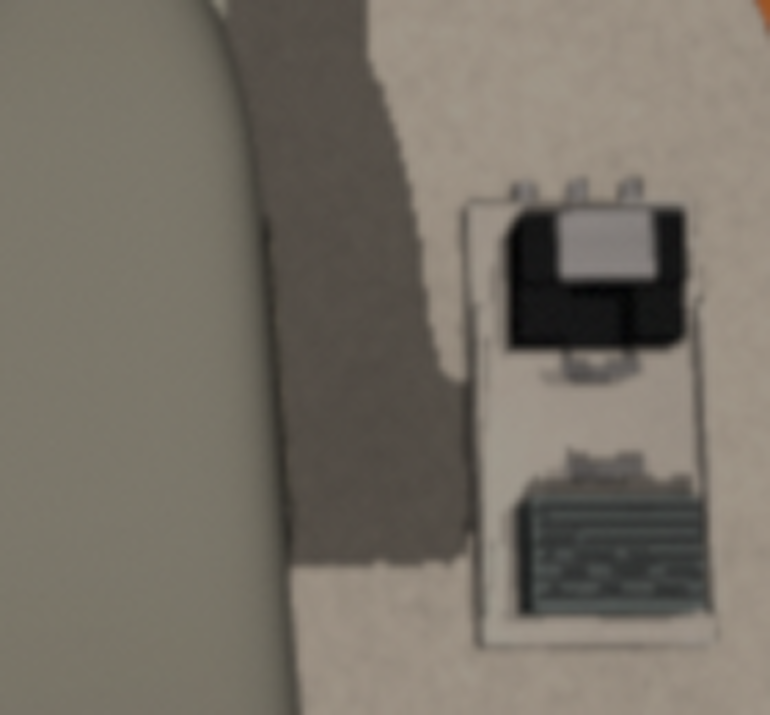

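Call:
move_arm(motion=[[44,[0.3,0,0],0],[44,[0.7,0,0.2],0],[44,[0.9,0,0.5],0],[44,[0.9,0,0.8],0],[44,[0.9,0,1.1],0],[44,[0.9,0,1.2],0],[44,[0.9,0,1.22],0],[30,[0.9,0,1.22],0],[10,[0.9,0,1.22],0],[10,[0.9,0,1.22],0]])

```text
clock: 27.8
eef_pos: [0.553, -0.0052, 0.0059]
tool_rot: [0.003, 1.0, -0.0, 0.001]
ft_force: [0.7, 0.3, -0.2]
grip_width: 0.0199
```

```bash
python3 st.py
```

```text
27.8 [ 0.553  -0.0052  0.0059] [ 1.7967e+02  7.0000e-02 -1.8000e+02] Ftool [-0.73  0.26  0.2 ] Ttool [ 0.03  0.01 -0.04] 0.0199
```

Call:
move_arm(motion=[[10,[0,0,-0.15],0],[10,[0,0,-0.4],0],[10,[0,0,-0.8],0],[10,[0,-0.1,-1.3],0],[10,[0.1,-0.4,-1.8],0],[10,[0.3,-0.9,-2.3],0],[10,[0.6,-1.5,-2.8],0],[10,[0.9,-2.1,-3.1],0],[10,[1.2,-2.7,-3.1],0],[10,[1.5,-3.3,-3.1],0]])

```text
clock: 28.8
eef_pos: [0.4766, -0.1711, 0.1627]
tool_rot: [0.003, 1.0, -0.001, 0.002]
ft_force: [0.5, 0.3, -1.5]
grip_width: 0.0199
```

Call:
move_arm(motion=[[10,[0.4,-0.6,0],0],[10,[0.7,-1.1,0],0],[10,[1.0,-1.5,0],0],[10,[1.1,-1.75,0],0],[10,[1.16,-1.8,0],0],[10,[1.16,-1.8,0],0],[10,[1.16,-1.8,0],0],[10,[1.16,-1.8,0],0],[10,[1.16,-1.8,0],0],[10,[1.16,-1.8,0],0]])

```text
clock: 29.8
eef_pos: [0.4183, -0.2589, 0.1602]
tool_rot: [0.002, 1.0, 0.0, -0.0]
ft_force: [-0.6, 0.7, -0.5]
grip_width: 0.0201
```

```bash
python3 st.py
python3 - <<'E'
from h import *
import pickle
o=get_obs();w=cam_world("wrist",o=o); crop(w,"pics/w24.png",0,0,512,384,1.5);crop(w,"pics/w24b.png",150,20,370,220,3.6)
pickle.dump(w,open("w24.pkl","wb"))
E
```

```text
29.8 [ 0.4183 -0.2589  0.1602] [ 1.7973e+02 -1.0000e-02  1.7999e+02] Ftool [0.61 0.65 0.54] Ttool [0.04 0.01 0.01] 0.0201
```

View pics/w24.png

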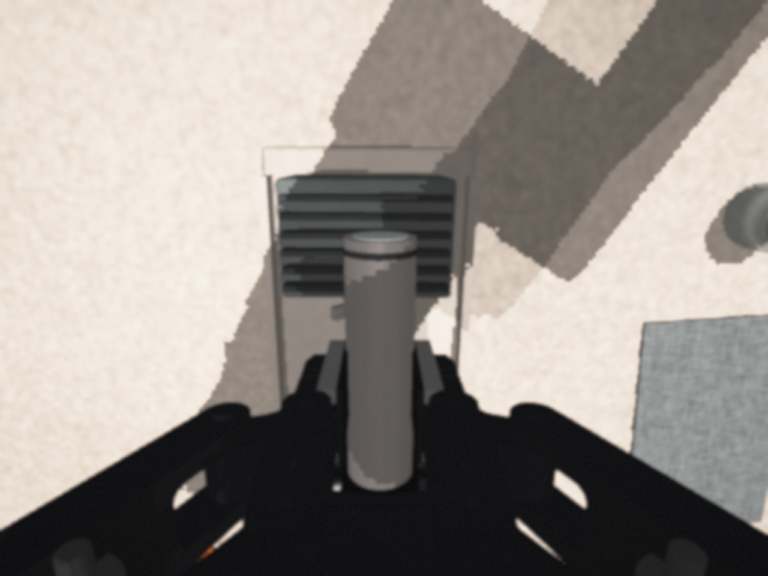

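View pics/w24b.png

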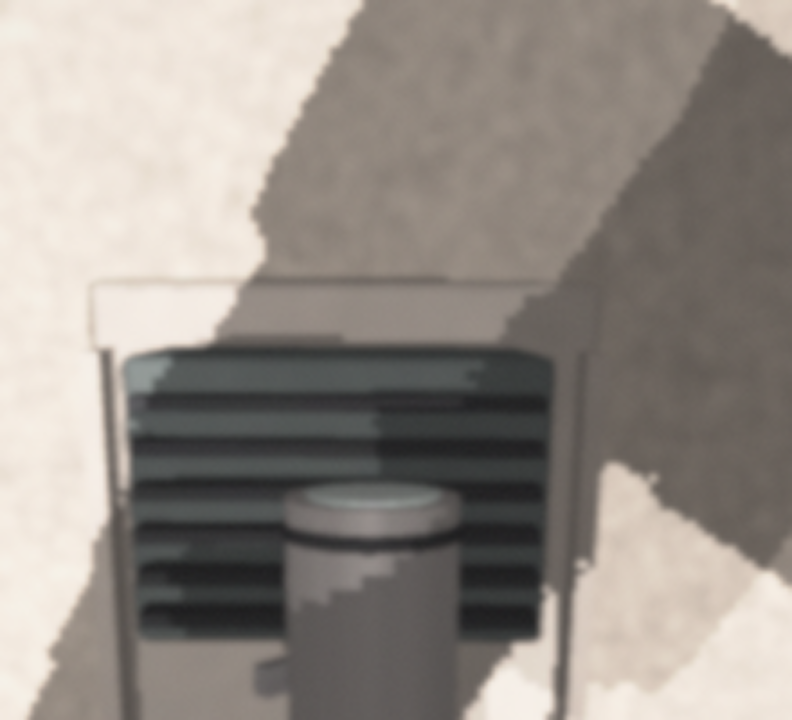

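Call:
move_arm(motion=[[10,[-0.3,0.2,0],0],[10,[-0.7,0.5,0],0],[10,[-1.1,0.8,0],0],[10,[-1.5,1.0,0],0],[10,[-1.8,1.2,0],0],[10,[-1.9,1.2,0],0],[10,[-1.9,1.2,0],0],[10,[-1.9,1.2,0],0],[10,[-1.9,1.2,0],0],[10,[-1.9,1.2,0],0]])

```text
clock: 30.85
eef_pos: [0.5127, -0.2005, 0.1604]
tool_rot: [0.003, 1.0, -0.0, -0.0]
ft_force: [-0.6, 0.0, -0.6]
grip_width: 0.0198
```

```bash
python3 st.py
python3 - <<'E'
from h import *
import pickle
w=pickle.load(open("w24.pkl","rb"))
C=lambda x,y,z:px2w(w,((x+.5)/3.6-.5+150,(y+.5)/3.6-.5+20),z)[:2].round(4)
print("base rear",C(90,282,.02),C(602,285,.02),"lamp front top",C(140,640,.084),C(541,640,.084),"lamp rear top",C(122,365,.084),C(553,362,.084))
o=get_obs();w=cam_world("wrist",o=o); crop(w,"pics/w25.png",0,0,512,384,1.5);crop(w,"pics/w25b.png",60,60,270,260,3.7)
pickle.dump(w,open("w25.pkl","wb"))
E
```

```text
30.85 [ 0.5127 -0.2005  0.1604] [ 1.796e+02 -1.000e-02 -1.800e+02] Ftool [0.56 0.03 0.62] Ttool [-0.01  0.02  0.03] 0.0198
base rear [ 0.3436 -0.329 ] [ 0.345  -0.2014] lamp front top [ 0.4171 -0.3081] [ 0.4176 -0.2234] lamp rear top [ 0.3604 -0.308 ] [ 0.3603 -0.2232]
```

View pics/w25.png

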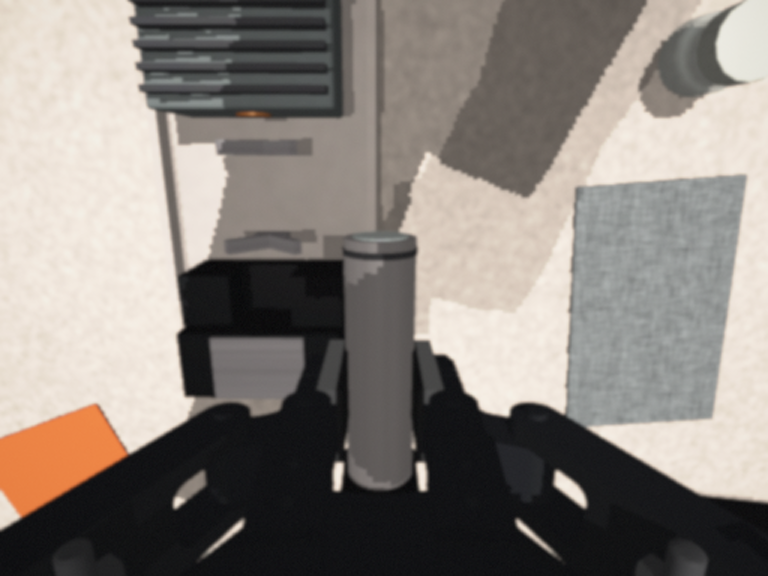

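View pics/w25b.png

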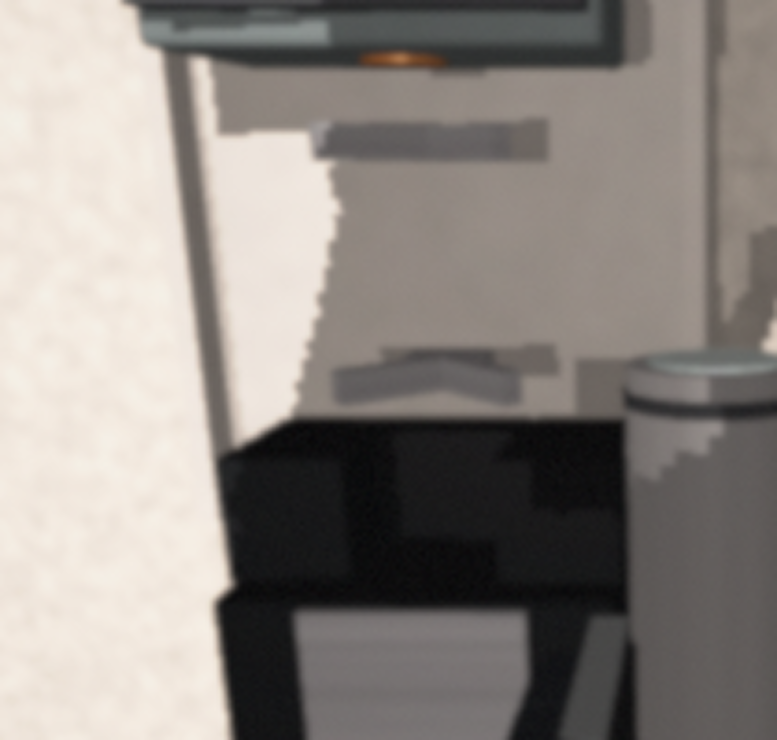

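Run:
```python
from h import *
import pickle
w=pickle.load(open("w25.pkl","rb"))
C=lambda x,y,z:px2w(w,((x+.5)/3.7-.5+60,(y+.5)/3.7-.5+60),z)[:2].round(4)
print("front rest wing ends",C(334,370,.053),C(338,405,.053),C(520,370,.053),C(521,400,.053))
print("rear rest",C(314,125,.053),C(316,158,.053),C(512,125,.053),C(512,158,.053))
print("V bottom front",C(432,352,.036),"det face top",C(290,418,.063),C(622,418,.063))
print("cheek",C(345,460,.063),C(397,430,.063),"orange",C(402,58,.05))
print("wall",C(190,200,.034),C(165,55,.034),C(712,150,.034),C(705,300,.034))
print("det top front edge", C(222,604,.076),C(530,604,.076), "plate",C(293,610,.076),C(528,610,.076))
```

```text
front rest wing ends [ 0.4877 -0.287 ] [ 0.4958 -0.2869] [ 0.488  -0.2448] [ 0.4949 -0.245 ]
rear rest [ 0.4348 -0.2859] [ 0.4416 -0.2862] [ 0.4351 -0.2436] [ 0.4419 -0.244 ]
V bottom front [ 0.4865 -0.2688] det face top [ 0.4965 -0.2943] [ 0.4971 -0.2212]
cheek [ 0.5062 -0.2831] [ 0.4994 -0.2709] orange [ 0.4212 -0.2668]
wall [ 0.4507 -0.3232] [ 0.4188 -0.3245] [ 0.4403 -0.201 ] [ 0.4748 -0.2029]
det top front edge [ 0.5351 -0.3087] [ 0.5356 -0.2414] plate [ 0.5366 -0.2933] [ 0.537  -0.2419]
```

Run:
```python
from h import *
import pickle
w=pickle.load(open("w25.pkl","rb"));o=get_obs();Rt=R.from_quat(o["tool_rot"]).as_matrix()
crop(w,"pics/w25c.png",215,140,295,340,4)
C=lambda x,y,z:(Rt.T@(px2w(w,((x+.5)/4-.5+215,(y+.5)/4-.5+140),z)-o["eef_pos"])*1e3).round(1)
z=o["eef_pos"][2]
print("tail top", C(152,60,z+.0195),C(152,60,z+.0085),"sides near tail",C(57,110,z+.0085),C(249,110,z+.0085))
```

```text
tail top [ 49.6  -0.3 -19.5] [47.8 -0.4 -8.5] sides near tail [ 42.1 -11.1  -8.5] [42.1 10.6 -8.5]
```

View pics/w25c.png

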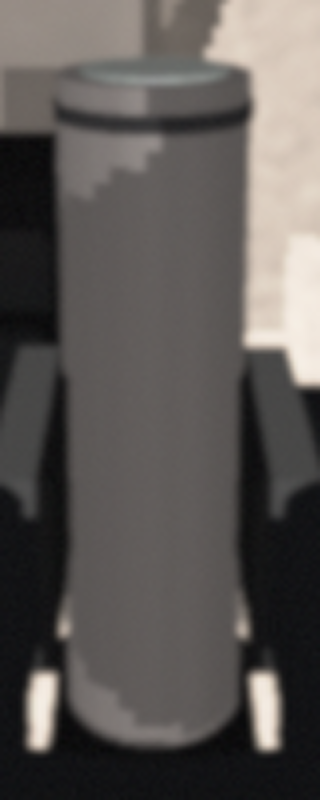

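Call:
move_arm(motion=[[10,[0.2,-0.3,0],0],[10,[0.4,-0.7,0],0],[10,[0.6,-1.0,0],0],[10,[0.75,-1.2,0],0],[10,[0.82,-1.3,0],0],[10,[0.82,-1.3,0.4],0],[10,[0.82,-1.3,0.9],0],[10,[0.82,-1.3,1.3],0],[10,[0.82,-1.3,1.6],0],[10,[0.82,-1.3,1.7],0]])

```text
clock: 31.9
eef_pos: [0.4709, -0.2638, 0.0735]
tool_rot: [0.003, 1.0, 0.001, -0.001]
ft_force: [-0.4, -0.4, -1.6]
grip_width: 0.02
```

```bash
python3 st.py
python3 - <<'E'
from h import *
import pickle
o=get_obs();w=cam_world("wrist",o=o); crop(w,"pics/w26.png",150,60,360,300,3)
pickle.dump(w,open("w26.pkl","wb"))
s=cam_world("scene"); crop(s,"pics/s26.png",165,105,285,195,6.5)
E
```

```text
31.9 [ 0.4709 -0.2638  0.0735] [ 1.7969e+02 -1.6000e-01  1.7989e+02] Ftool [ 0.42 -0.36  1.64] Ttool [-0.02  0.02  0.03] 0.02
```

View pics/w26.png

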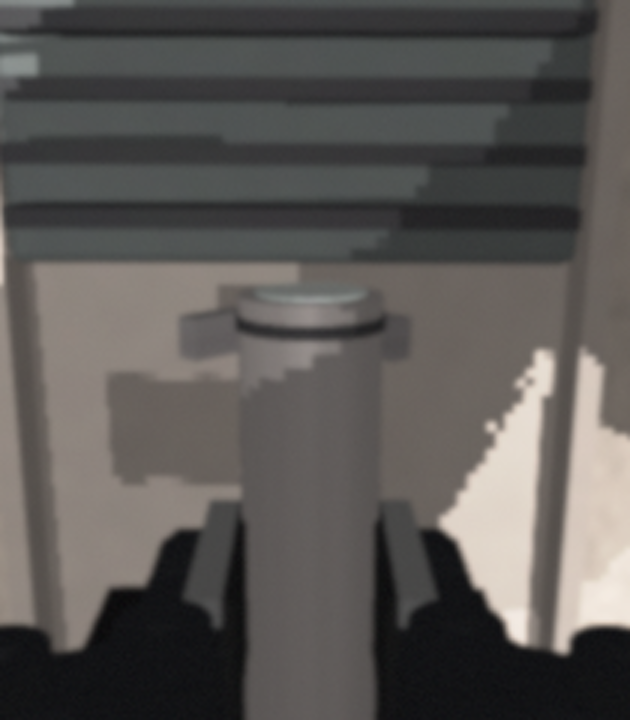

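View pics/s26.png

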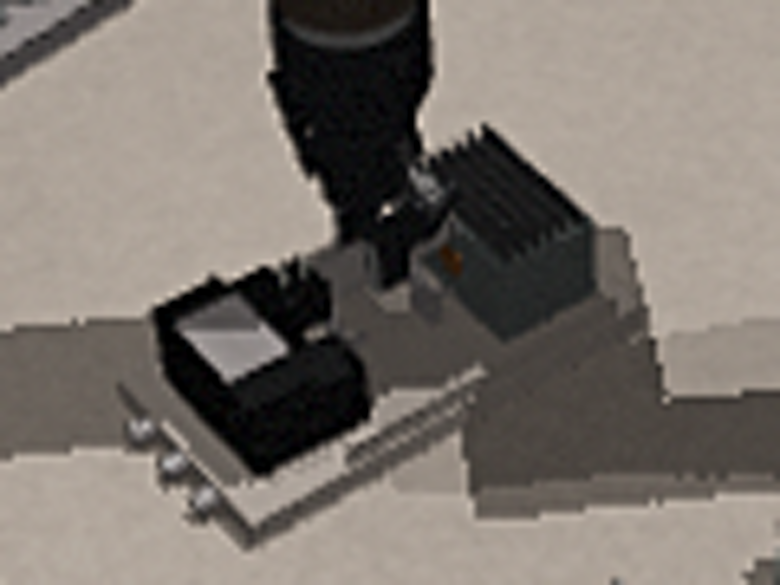

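Call:
move_arm(motion=[[10,[0,-0.01,0],0],[10,[0,-0.01,0.1],0],[10,[0,-0.01,0.2],0],[10,[0,-0.01,0.3],0],[10,[0,-0.01,0.38],0],[10,[0,-0.01,0.45],0],[10,[0,-0.01,0.5],0],[10,[0,-0.01,0.54],0],[10,[0,-0.01,0.56],0],[10,[0,-0.01,0.56],0]])

```text
clock: 33.0
eef_pos: [0.4719, -0.2652, 0.0472]
tool_rot: [0.003, 1.0, 0.0, -0.0]
ft_force: [0.4, -0.9, -2.0]
grip_width: 0.0196
```

```bash
python3 st.py
python3 - <<'E'
from h import *
o=get_obs();w=cam_world("wrist",o=o); crop(w,"pics/w27.png",150,60,360,300,3)
s=cam_world("scene"); crop(s,"pics/s27.png",165,105,285,195,6.5)
E
```

```text
33.0 [ 0.4719 -0.2652  0.0472] [ 1.7967e+02 -1.0000e-02  1.7999e+02] Ftool [-0.38 -0.89  1.99] Ttool [-0.03  0.01 -0.08] 0.0196
```

View pics/w27.png

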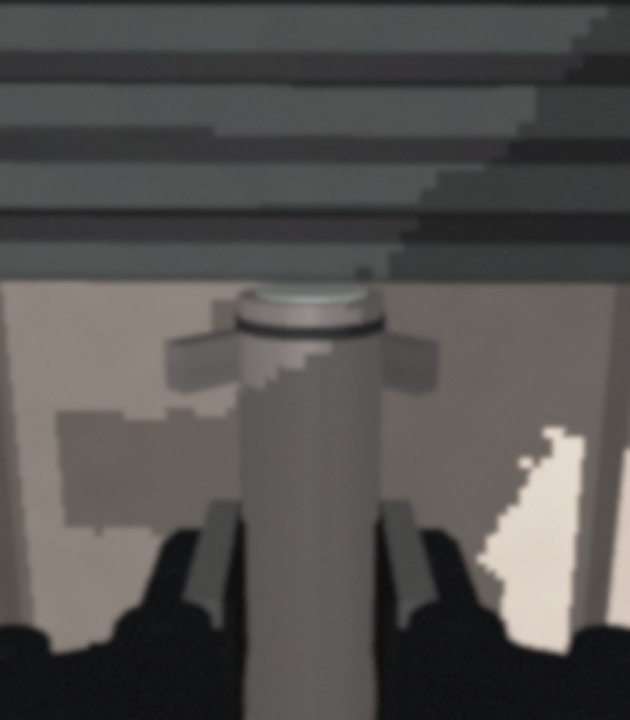

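View pics/s27.png

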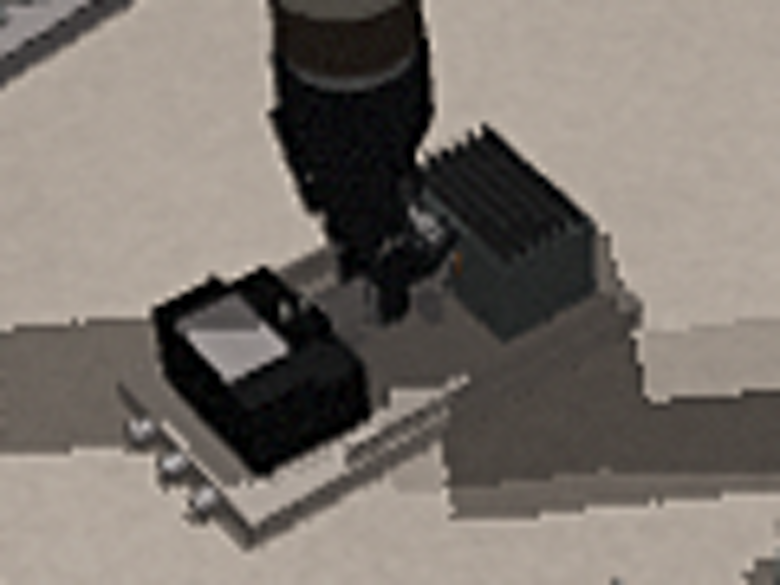

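Call:
move_arm(motion=[[10,[0.01,-0.02,0.02],0],[10,[0.01,-0.02,0.04],0],[10,[0.01,-0.02,0.06],0],[10,[0.01,-0.02,0.08],0],[10,[0.01,-0.02,0.1],0],[10,[0.01,-0.02,0.11],0],[10,[0.01,-0.02,0.12],0],[10,[0.01,-0.02,0.12],0],[10,[0.01,-0.02,0.12],0],[10,[0.01,-0.02,0.12],0]])

```text
clock: 34.1
eef_pos: [0.4716, -0.2664, 0.0415]
tool_rot: [0.003, 1.0, -0.0, 0.0]
ft_force: [-0.7, -0.6, 1.2]
grip_width: 0.0198
```

```bash
python3 st.py
```

```text
34.1 [ 0.4716 -0.2664  0.0415] [ 1.7967e+02  1.0000e-02 -1.7998e+02] Ftool [ 0.69 -0.56 -1.16] Ttool [ 0.16  0.16 -0.08] 0.0198
```

Call:
move_arm(motion=[[10,[0,0,0.005],0],[10,[0,0,0.01],0],[10,[0,0,0.015],0],[10,[0,0,0.02],0],[10,[0,0,0.02],0],[10,[0,0,0.02],0],[10,[0,0,0.02],0],[10,[0,0,0.02],0],[10,[0,0,0.02],0],[10,[0,0,0.02],0]])

```text
clock: 35.1
eef_pos: [0.4717, -0.2665, 0.0409]
tool_rot: [0.003, 1.0, -0.0, 0.0]
ft_force: [-1.5, -1.6, 3.9]
grip_width: 0.0194
```

```bash
python3 st.py
python3 - <<'E'
from h import *
o=get_obs();w=cam_world("wrist",o=o); crop(w,"pics/w28.png",150,60,360,300,3)
s=cam_world("scene"); crop(s,"pics/s28.png",165,105,285,195,6.5)
E
```

```text
35.1 [ 0.4717 -0.2665  0.0409] [ 1.7966e+02  3.0000e-02 -1.7996e+02] Ftool [ 1.5  -1.64 -3.91] Ttool [ 0.17  0.49 -0.06] 0.0194
```

View pics/w28.png

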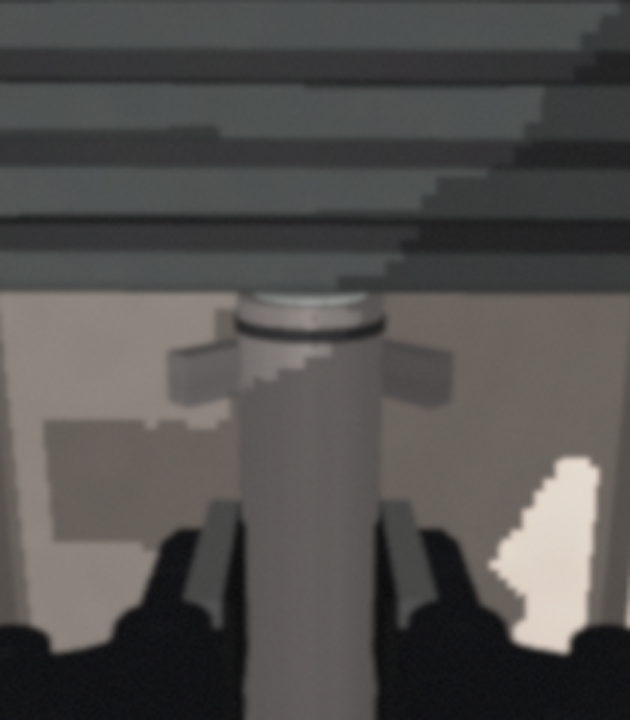

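View pics/s28.png

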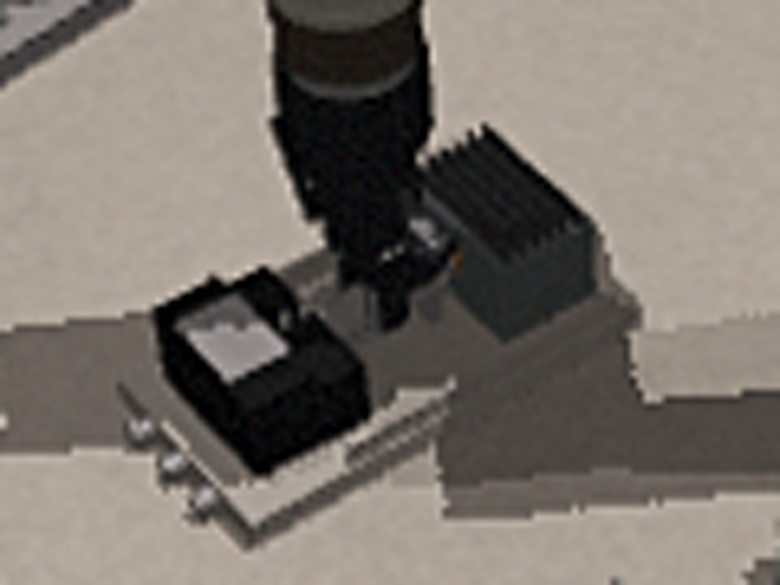

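Call:
move_arm(motion=[[10,[0,0,0],0],[24,[0,0,0],0],[28,[0,0,0],0],[34,[0,0,0],0],[40,[0,0,0],0],[40,[0,0,0],0],[40,[0,0,-0.1],0],[40,[0,0,-0.4],0],[40,[0,0,-0.9],0],[40,[0,0,-1.5],0]])

```text
clock: 36.2
eef_pos: [0.4706, -0.2657, 0.1154]
tool_rot: [0.003, 1.0, 0.001, -0.001]
ft_force: [0.3, -0.2, -0.2]
grip_width: 0.04
```

Call:
move_arm(motion=[[40,[0,0,-0.5],0],[40,[0,0,-1.0],0],[40,[-0.3,0,-1.5],0],[40,[-0.7,0,-1.8],0],[40,[-1.0,0,-1.8],0],[40,[-1.2,0,-1.8],0],[40,[-1.2,0,-1.8],0],[40,[-1.2,0,-1.8],0],[40,[-1.2,0,-1.8],0],[40,[-1.2,0,-1.8],0]])

```text
clock: 37.2
eef_pos: [0.5307, -0.2666, 0.2051]
tool_rot: [0.003, 1.0, 0.0, -0.0]
ft_force: [1.0, 0.3, -0.2]
grip_width: 0.0399
```

```bash
python3 st.py
python3 - <<'E'
from h import *
import pickle
o=get_obs();w=cam_world("wrist",o=o); crop(w,"pics/w29.png",150,20,370,250,3)
pickle.dump(w,open("w29.pkl","wb"))
s=cam_world("scene"); crop(s,"pics/s29.png",165,105,385,300,3.5)
E
```

```text
37.2 [ 0.5307 -0.2666  0.2051] [ 1.7964e+02 -5.0000e-02  1.7998e+02] Ftool [-0.98  0.29  0.18] Ttool [ 0.   -0.01  0.02] 0.0399
```

View pics/w29.png

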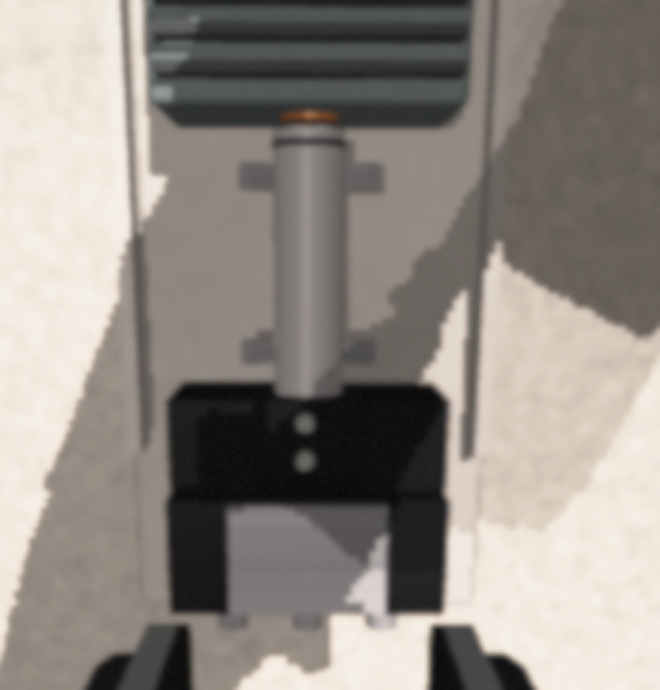

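View pics/s29.png

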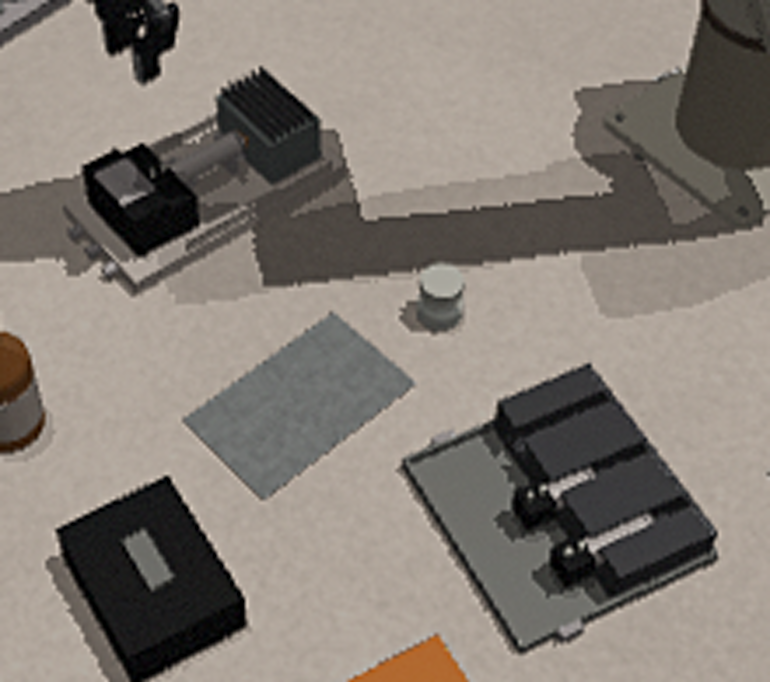

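Run:
```python
from h import *
import pickle
w=pickle.load(open("w29.pkl","rb"))
C=lambda x,y,z:px2w(w,((x+.5)/3-.5+150,(y+.5)/3-.5+20),z)[:2].round(4)
print("nipples",C(305,423,.072),C(305,461,.072),"rests x",C(310,177,.053),C(310,349,.053),"tail",C(311,141,.061),"lamp lens",C(310,116,.05),"lamp face",C(311,127,.07))
print("rest wing mids", C((239+384)/2,177,.053),C((242+376)/2,349,.053),"barrel",C(311,180,.05),C(308,349,.05))
t0,s0=pickle.load(open("cams.pkl","rb"));t=cam_world("top");s=cam_world("scene")
a=t0[0]["color"][155:250,135:230];b=t[0]["color"][155:250,135:230]
cv2.imwrite("pics/cmp.png",cv2.resize(np.hstack([a,b])[:,:,::-1],None,fx=4.2,fy=4.2,interpolation=cv2.INTER_CUBIC))
a=s0[0]["color"][200:300,270:380];b=s[0]["color"][200:300,270:380]
cv2.imwrite("pics/cmps.png",cv2.resize(np.hstack([a,b])[:,:,::-1],None,fx=3.6,fy=3.6,interpolation=cv2.INTER_CUBIC))
```

```text
nipples [ 0.5119 -0.2681] [ 0.5239 -0.2682] rests x [ 0.439  -0.2661] [ 0.4912 -0.2664] tail [ 0.4296 -0.2657] lamp lens [ 0.4213 -0.266 ] lamp face [ 0.4269 -0.2657]
rest wing mids [ 0.439  -0.2656] [ 0.4912 -0.2668] barrel [ 0.4397 -0.2658] [ 0.4915 -0.2671]
```

View pics/cmp.png

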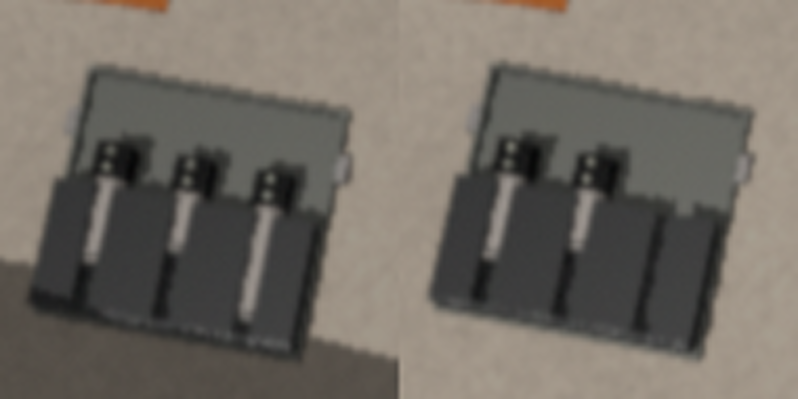

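View pics/cmps.png

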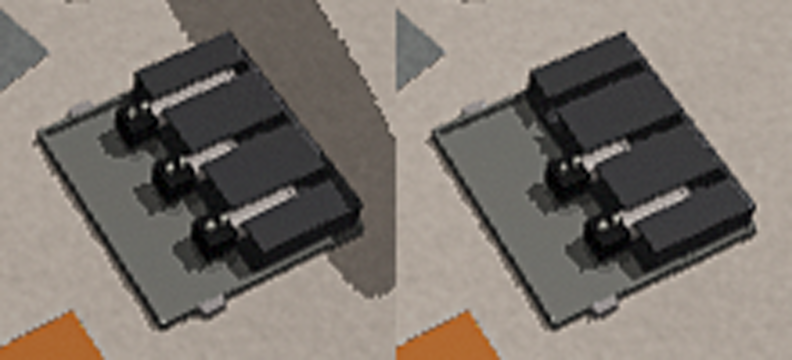

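Run:
```python
from workcell import *
print(job_done(), get_obs()["clock"])
```

```text
the job is handed in; nothing more can be done
the job is handed in; nothing more can be done
```

The long cell was drawn out of the case, laid on the grey mat and let go. I then picked it up by the barrel, laid it in the colorimeter and handed the job in. The last clock reading before hand-in was 37.2 s; hand-in gives no verdict.

**Drawing out:** This was not done quite as you asked. The tool can only turn about the vertical, so it could not twist the cell about its own length.
- A straight pull of 51 N with 64 N of press moved nothing. When I eased the press, the case slid about 3 mm instead.
- A quick jerk dragged the case along; I pushed it back.
- What worked was swinging the cell about 2.4° each way in yaw, with a matching sideways sway, while pulling 1 to 2 mm per swing.

**Contact forces:** Net wrist readings at the end of each slow lowering step were about 6 N on the mat and 4 N in the vee rests. I did not read the contact forces between those readings.

**Last checks, from the wrist camera:**

| Check | Result |
|---|---|
| Barrel against the rests' axis | within about 1 mm |
| Middle of the nipples against the expected head position | x 0.518 m as expected, y within about 1 mm |
| Nipples | up |
| Gripper | open, clear of everything |
| Seating height | not seen directly; inferred from tool height and contact force |

**Case and the rest:** Comparing before and after pictures, the case moved about 2 to 4 mm, and the other two cells are still in it. The bottle, cover and jar look untouched; I checked those only by eye.

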